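# Unpack the reading head from its transit foam and turn it over for use

## Task

Unpack the measuring head from its transit tray: lift the hold-down bar level and straight up out of its two open-topped brackets and lay it flat on the bench, then raise the head's free end first so that its heel comes out from under the keeper plate, and take it out of the foam. It travels window down: turn it over and set it on the rubber mat, glass window up, all four feet on the mat. Never let the head fall or topple, and leave the other things on the bench where they are.

Things in the scene. Friction and masses are not known exactly. Their poses are not given: they have to be found in the camera images.
- transit_tray: Shallow open grey tray with a black foam insert, 160 (x) x 140 (y) mm, walls to 42 mm, fixed to the bench; origin at the centre of its underside on the bench, z up. The head lies in it along x, on the line y = 0, its free end to -x, its heel end to +x. All offsets of the tray's parts are given in this frame, in mm
- foam_pocket (a point): On the foam floor (z = 10) under the head's centre, at x = 8. From x = 3 to 62 tight foam walls (top z = 40) stand 2 mm off the head's sides and heel. From x = -77 to 3 the foam is cut away to the floor for fingers, out to y = +-57; only a low ridge (x = -55 to -47, y = +-22, top z = 20) stands 3 mm before the free end
- keeper_edge (a point): Lower front edge of the fixed steel keeper plate (x = 49 to 79, y = +-11, z = 45.5 to 48.5), which covers the last 11 mm of the heel between its feet, 1.5 mm above it, so the head cannot go straight up. Raise the free end 20 to 25 degrees about the heel's lower edge while drawing the head some 15 mm to -x; then pull it out along its length, upward
- bracket_a (a point): Middle of the slot floor of the U bracket at the tray's -y side (x = 10, y = -66, z = 54), steel, 8 mm thick (y), open at the top: slot 18 mm wide (x), arms 25 mm high, to z = 78. Its twin stands at y = +66; the bar lies in both
- head_center (a point): Centre of the measuring head, a white box 104 (x) x 50 (y) x 36 mm (z, 2 of them feet), 0.2 to 0.33 kg, edges rounded 3.5 mm. x points from free end to heel end; z points out of the back with the feet, away from the round glass window in its black ring: up at the start (it lies window down), down when it is turned over. Grip its flat sides, 50 mm apart, near the free end
- head_free_end (a point): Middle of the head's free end face, 52 mm from the centre
- head_heel_end (a point): Middle of the head's heel end face (with the round connector), 52 mm from the centre. The head stands safely by itself on this flat end face and may be regrasped so
- head_foot_0 (a point): Tip of one of the four small rubber feet (11 mm wide, 2 mm high) on the head's back: 43 mm from its centre along the length, 17.5 mm to the side, 18 mm along z
- head_foot_1 (a point): Tip of one of the four small rubber feet (11 mm wide, 2 mm high) on the head's back: 43 mm from its centre along the length, 17.5 mm to the side, 18 mm along z
- head_foot_2 (a point): Tip of one of the four small rubber feet (11 mm wide, 2 mm high) on the head's back: 43 mm from its centre along the length, 17.5 mm to the side, 18 mm along z
- head_foot_3 (a point): Tip of one of the four small rubber feet (11 mm wide, 2 mm high) on the head's back: 43 mm from its centre along the length, 17.5 mm to the side, 18 mm along z
- bar_center (a point): Centre of the hold-down bar, a square aluminium bar 14 x 14 mm, along its y axis, 153 mm long over two square end flanges (35 x 35 x 4 mm) that hang outside the brackets; a rubber pad (16 x 22 mm) reaches 17 mm below the centre in the middle. z up. It starts in the brackets, its pad on the head's back, centre 61 mm above the bench; lying flat on the bench its centre is 17.5 mm up. 0.12 kg
- bar_end_a (a point): Middle of the bar's end flange at its -y end, 74.5 mm from the centre
- bar_end_b (a point): Middle of the bar's end flange at its +y end, 74.5 mm from the centre
- mat_top (a point): Centre of the top face of the dark ribbed rubber mat, 170 (x) x 120 (y) x 3 mm, fixed flat on the bench
- moisture_analyser: The halogen moisture balance at the left, 340 (x) x 224 (y) x 181 mm high; origin at the centre of its underside; fixed, an obstacle only
- spare_pans: Stack of empty sample pans, 95 mm wide, 20 mm high; origin at the centre of its underside; fixed, an obstacle only. A few slim tools and pens, under 20 mm high, lie fixed at the edges of the bench: beyond world y = 0.39 and nearer the robot than x = 0.36. The free bench ends at x = 0.30 in front and y = -0.42 at the right
- kitchen_timer_center (a point): Centre of a small flat timer with keys, 62 x 68 x 18 mm; to be left alone
- tape_roll_center (a point): Centre of a roll of masking tape lying flat, 100 mm wide, 25 mm high; to be left alone
- petri_dish_center (a point): Centre of a petri dish, 89 mm wide, 14 mm high; to be left alone
- small_weight_center (a point): Centre of a small white calibration weight, 22 mm wide, 32 mm high; to be left alone
- beaker_center (a point): Centre of a small glass beaker, 54 mm wide, 69 mm high; to be left alone
- blue_jar_center (a point): Half-way up a sample jar with a screw lid, 52 mm wide, 71 mm high; to be left alone
- dropper_bottle_center (a point): Half-way up a dropper bottle, 34 mm wide, 102 mm high; to be left alone

How it is judged:
On the way, in this order (a step that is already met when the one before it is completed fails the run):
1. the bar is lifted level, both ends together, clear above both brackets (z of each of bar_end_a, bar_end_b in the frame of transit_tray above 0.086 m and angle between bar_center's own y axis and vertical between 1.37 and 1.77 rad), for 0.05 s.
2. the head's free end is raised first, its heel still down in the foam (z of head_free_end in the frame of transit_tray above 0.045 m and z of head_heel_end in the frame of transit_tray below 0.045 m and x of head_heel_end in the frame of transit_tray above 0.03 m and angle between head_center's own z axis and vertical above 0.17 rad), for 0.05 s.
At the end, for the whole second after the job is handed in: The head lies at rest window up (within 5 degrees of level), all four feet down on the rubber mat and inside its edges; the bar lies at rest, flat on the bench (both ends less than 30 mm up); both are released (angle between head_center's own z axis and vertical above 3.06 rad and x of head_foot_0 in the frame of mat_top between -0.085 and 0.085 m and y of head_foot_0 in the frame of mat_top between -0.06 and 0.06 m and z of each of head_foot_0, head_foot_1, head_foot_2, head_foot_3 in the frame of mat_top below 0.004 m and x of head_foot_1 in the frame of mat_top between -0.085 and 0.085 m and y of head_foot_1 in the frame of mat_top between -0.06 and 0.06 m and x of head_foot_2 in the frame of mat_top between -0.085 and 0.085 m and y of head_foot_2 in the frame of mat_top between -0.06 and 0.06 m and x of head_foot_3 in the frame of mat_top between -0.085 and 0.085 m and y of head_foot_3 in the frame of mat_top between -0.06 and 0.06 m and height (world z) of each of bar_end_a, bar_end_b below 0.03 m and linear speed of each of reading_head, hold_down_bar below 0.02 m/s); the robot touches nothing.
It fails at once if the bar is tipped more than 17 degrees endwise while it is between its brackets ((angle between bar_center's own y axis and vertical below 1.27 rad or angle between bar_center's own y axis and vertical above 1.87 rad) and horizontal distance between bar_center and transit_tray below 0.04 m and z of bar_center in the frame of transit_tray below 0.095 m).
It fails at once if the head falls or topples freely, out of the fingers (faster than 0.6 m/s or 8 rad/s) (contact force between the fingers and reading_head below 0.2 N and (linear speed of reading_head above 0.6 m/s or angular speed of reading_head above 8 rad/s)).
It fails at once if one of the other things is pushed more than 25 mm or knocked over (distance of any of kitchen_timer_center, tape_roll_center, petri_dish_center, small_weight_center, beaker_center, blue_jar_center, dropper_bottle_center from where it was at the start of the episode above 0.025 m or angle between any of kitchen_timer_center, tape_roll_center, petri_dish_center, small_weight_center, beaker_center, blue_jar_center, dropper_bottle_center's own z axis and vertical above 0.6 rad).
It also fails if it takes over 69 s, if anything falls off the work surface, if the arm or the gripper's body presses on something with over 40 N, if the wrist force passes 120 N, or if a joint passes its speed limit or range.

## Robot

A 7-joint arm with a two-finger parallel gripper is mounted at the origin on a cart in front of the work surface, level with it; the furniture and walls round the work are solid. World frame = base frame: x ahead of the robot, y to its left, z up, the work surface at z = 0. Lengths are in m, angles in rad, forces in N, time in s.
With the tool pointing down it reaches from about 0.4 to 0.85 m from the base axis. Payload 10.4 kg.
Tool frame: the origin (TCP) lies midway between the tips of the shut fingers; the grasp point (between the pads) lies 19 mm behind it; z points along the fingers, y is the line along which they close (so a half turn about z gives the same grasp; the last joint's range is limited). The gripper opens to 87 mm and grips with 3 to 60 N. Pads are 19 mm wide; open, the fingers measure 117 mm over their backs; the gripper's body (75 mm by 190 mm) begins 51 mm behind the grasp point.
Start: joints at [1.197, 0.332, -0.065, 1.46, 0.022, 1.35, -0.088], TCP at [0.215, -0.587, 0.223] pointing down, gripper open.
Joint ranges: [-2.6, 2.6], [-0.5, 2.12], [-1.47, 1.34], [0.16, 2.42], [-1.27, 4.41], [0.06, 2.06], [-2.6, 2.6]. Speed limits (rad/s): [2.22, 2.22, 2.79, 2.79, 3.14, 3.14, 3.14].

## Interface

Orientations are given as a unit quaternion [x, y, z, w].
In Python, from plant import monitor, cams, job gives the robot as it stands.
- The arm moves only by the shell command python3 -m inch 'ROWS' [FORCE]. ROWS is JSON, a list of rows, each a list of 7 numbers: the shift along the tool's x, y, z in mm, then the turn, a rotation vector about the tool's x, y, z in rad, then the closure in counts, from 0 (fully open) to 255 (shut). In form: [[dx, dy, dz, wx, wy, wz, fingers], ...]. A call has 1 to 20 rows; each row shifts and turns the commanded pose from where the row before left it, along the tool's axes as they then stand; what a row does not reach is not made up. A row lasts 1/12 s, in which the tool goes at most 41.7 mm and 7.16 degrees, less where a joint would pass 70% of its speed; a pose out of reach is approached as far as the arm can. A call is refused whole if a number of a shift passes 41.7 or a number of a turn 0.125, either way. A call with a gripper value outside its range is refused whole. The fingers move at their own pace and stop on an object; FORCE is the grip in N (left out, the last holds). Time passes only in rows, so rows that do not move let the fingers close. It gives the time, the measured TCP pose, the force, the opening and the grip force at its end, in the units of the state.
- monitor.state(): the state, without advancing time (a new reading comes with each control period).
- cams.capture(name): name is "scene" or "top"; returns (picture, depth): 480x640x3 uint8, red, green, blue; 480x640 float32, m along the optical axis (not along the pixel's ray), 0 where there is no reading.
- cams.camera_params(name): a dict with "fovy" (degrees; the focal length in pixels is half the picture's height over the tangent of half this angle, whatever the lens; pixels are square), "cx", "cy" (the principal point, pixels), "T" (4x4, takes a point from camera to world coordinates). Camera axes: x right, y down, z forward; pixel columns grow to the right and rows downward; lengths in m; the calibration is good to about 2 mm. A picture is of the moment at which its call begins. camera_params takes no time and is no camera call.
- job.job_done(): hands the job in; it is judged then, once.
The state is a dict: "time": time; "joints": joint angles; "joint_vel": joint speeds; "tau": joint torques, N m; "tcp_pos": TCP position; "eef_rot": TCP orientation; "force": force on the tool from outside, world axes, zero at the start; "moment": the same for the moment, N m; "opening": opening from 0.0 (shut) to 1.0 (fully open); "grip_force": force on a finger pad.
Only numpy, scipy, OpenCV 4.12 (cv2) and the standard library are available. Lean on these libraries where they do the work, as an engineer would, in place of code of your own. Each camera call takes 0.05 s, during which the arm holds its last target. There are 200 camera calls.

## Working session

There is one attempt and no reset: what is moved stays moved. The work goes in short steps, Python scripts to look and compute and a shell command to move; the robot and the scene stay as the last step left them, time stands still between calls to the robot, and variables do not carry over. Pictures are saved under pics/ and viewed, at most 10 in all, crops included, and the job is handed in when it is done.

```bash
ls; mkdir -p pics
python3 - <<'E'
from plant import monitor,cams
import cv2,numpy as np
s=monitor.state();print({k:np.round(v,3).tolist() for k,v in s.items()})
for n in("scene","top"):
    p,d=cams.capture(n);c=cams.camera_params(n);print(n,c["fovy"],c["cx"],c["cy"],np.round(c["T"],4).tolist())
    cv2.imwrite(f"pics/{n}0.png",p[:,:,::-1]);np.save(f"{n}_p.npy",p);np.save(f"{n}_d.npy",d)
E
```

```text
pics
{'time': 0.0, 'joints': [1.197, 0.333, -0.065, 1.461, 0.022, 1.35, -0.089], 'joint_vel': [0.001, -0.0, 0.0, 0.0, 0.001, -0.0, -0.002], 'tau': [0.0, -62.326, 0.025, -38.99, -0.061, 0.04, 0.0], 'tcp_pos': [0.215, -0.587, 0.222], 'eef_rot': [0.985, 0.175, -0.0, -0.001], 'force': [0.059, -0.944, 0.412], 'moment': [-0.015, -0.042, -0.021], 'grip_force': 0.0, 'opening': 1.005}
scene 44.21333170123188 314.2616345110992 245.395806020587 [[0.8087, -0.4395, 0.3909, -0.0559], [-0.588, -0.589, 0.5543, -0.7372], [-0.0134, -0.6781, -0.7348, 1.2085], [0.0, 0.0, 0.0, 1.0]]
top 49.90179538339439 316.77856529989435 237.07978739989176 [[0.0089, -0.9862, 0.1651, 0.3257], [-0.9999, -0.007, 0.012, 0.1], [-0.0107, -0.1652, -0.9862, 1.4153], [0.0, 0.0, 0.0, 1.0]]
```

View pics/top0.png

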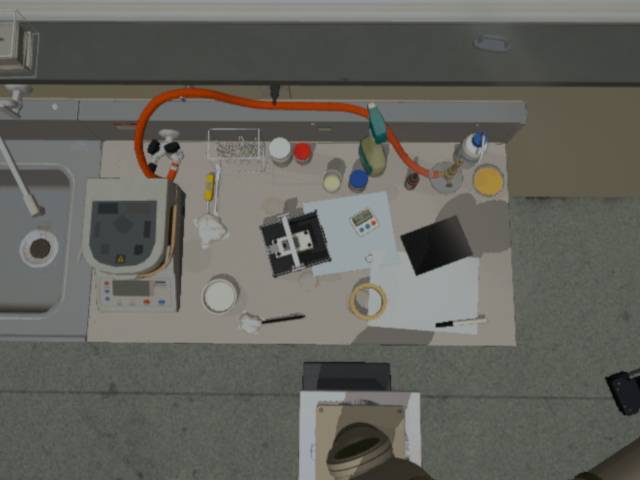

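View pics/scene0.png

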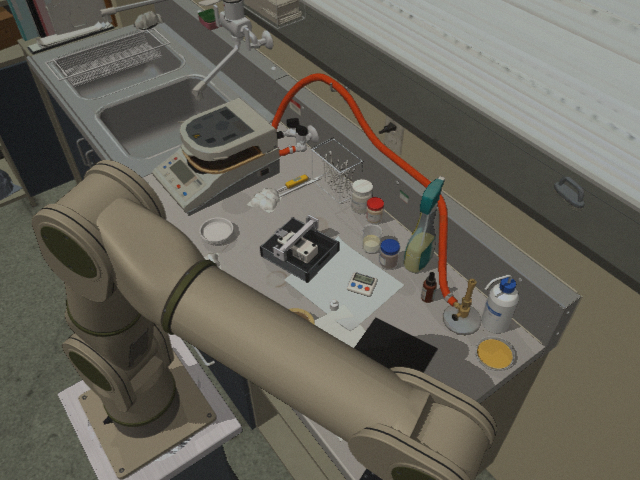

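The top view shows the tray at about (294,243), the mat at (437,245), the timer at (363,221), the weight at (369,258) and the tape at (368,302). I'll enlarge the tray and measure it.

```bash
cat > h.py <<'E'
import numpy as np,cv2
from plant import cams
def ray(n,u,v,z):
    c=cams.camera_params(n);f=240/np.tan(np.radians(c["fovy"]/2));T=np.array(c["T"])
    r=T[:3,:3]@np.array([(u-c["cx"])/f,(v-c["cy"])/f,1]);return T[:3,3]+r*(z-T[2,3])/r[2]
def proj(n,P):
    c=cams.camera_params(n);f=240/np.tan(np.radians(c["fovy"]/2));T=np.array(c["T"])
    q=(np.atleast_2d(P)-T[:3,3])@T[:3,:3];return np.c_[c["cx"]+f*q[:,0]/q[:,2],c["cy"]+f*q[:,1]/q[:,2]]
def cloud(n,d):
    c=cams.camera_params(n);f=240/np.tan(np.radians(c["fovy"]/2));T=np.array(c["T"])
    v,u=np.mgrid[:480,:640];p=np.stack([(u-c["cx"])/f*d,(v-c["cy"])/f*d,d],-1);return p@T[:3,:3].T+T[:3,3]
E
python3 - <<'E'
from h import *
p=np.load("top_p.npy");d=np.load("top_d.npy");W=cloud("top",d)
cr=cv2.resize(p[195:295,245:350],None,fx=7,fy=6,interpolation=cv2.INTER_CUBIC)
cr=np.clip(cr.astype(float)*1.5,0,255).astype(np.uint8)
s=np.load("scene_p.npy")[205:285,250:350]
cr2=cv2.resize(s,None,fx=7,fy=7,interpolation=cv2.INTER_CUBIC)
cv2.imwrite("pics/tray_top.png",cr[:,:,::-1]);cv2.imwrite("pics/tray_sc.png",cr2[:,:,::-1])
g=p.astype(int).sum(2)
def blob(mask,z,name,mina=80):
    c,_=cv2.findContours(mask.astype(np.uint8),0,2)
    for k in c:
        if cv2.contourArea(k)>mina:
            k=k.reshape(-1,2);pts=np.array([ray("top",u,v,z)[:2] for u,v in k],np.float32)
            print(name,len(k),[np.round(x,3) for x in cv2.minAreaRect(pts)],)
m=np.zeros(g.shape,bool);m[200:285,390:485]=1
blob(m&(g<100),0.003,"mat")
m[:]=0;m[195:290,250:345]=1
blob(m&(W[...,2]>0.03)&(d>0),0.042,"tray depth")
blob(m&(W[...,2]>0.059)&(d>0),0.068,"bar depth",10)
print(np.round(W[238,430],3),np.round(W[226,264],4))
for u,v,n in [(369,258,"weight"),(363,221,"timer"),(368,302,"tape"),(358,181,"blue"),(332,183,"beaker"),(220,295,"petri"),(412,182,"dropper")]: print(n,np.round(W[v,u],3))
E
```

```text
mat 114 [array([ 0.536, -0.193]), array([0.113, 0.123]), np.float64(21.335)]
tray depth 131 [array([0.544, 0.177]), array([0.16 , 0.164]), np.float64(16.718)]
bar depth 96 [array([0.537, 0.186]), array([0.156, 0.034]), np.float64(16.465)]
[ 0.563 -0.198 -0.003] [0.5853 0.2603 0.0413]
weight [ 0.502 -0.025  0.029]
timer [ 0.606 -0.01   0.014]
tape [ 0.385 -0.024 -0.004]
blue [0.704 0.007 0.074]
beaker [0.71  0.076 0.029]
petri [0.4   0.379 0.007]
dropper [ 0.705 -0.139  0.064]
```

View pics/tray_top.png

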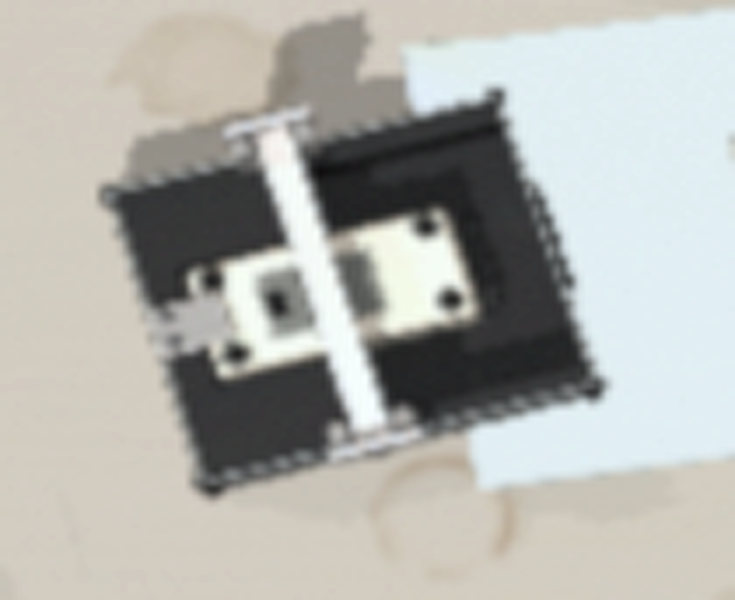

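View pics/tray_sc.png

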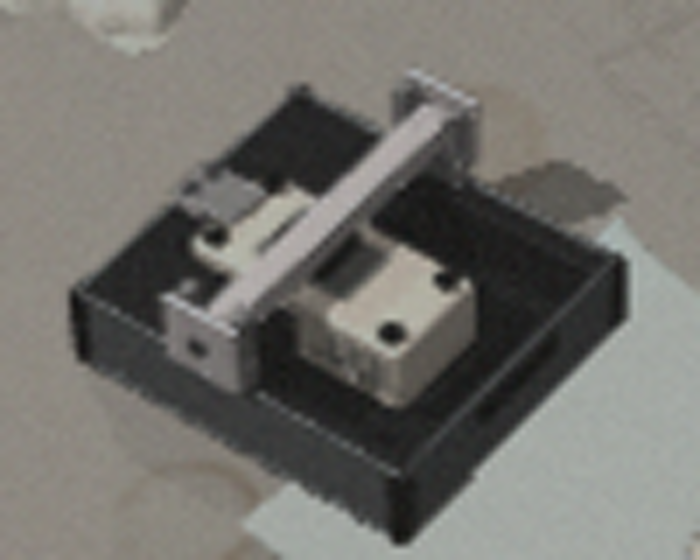

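The crop shows the keeper plate at the left (world +y) and the free end at the right, near (316,240) in the full picture. The tray's top corners in the crop are at (112,195), (497,95), (207,487) and (600,390). Next are the exact tray, head, bar and mat poses.

Run:
```python
from h import *
p=np.load("top_p.npy");d=np.load("top_d.npy");W=cloud("top",d);pi=p.astype(int)
C=np.array([ray("top",245+x/7,195+y/6,0.042)[:2] for x,y in [(112,195),(497,95),(207,487),(600,390)]])
print(C.round(4),C.mean(0)); ex=(C[0]-C[1]+C[2]-C[3])/2;ey=(C[2]+C[3]-C[0]-C[1])/2
print("x",np.linalg.norm(ex),np.degrees(np.arctan2(ex[1],ex[0])),"ylow->",np.linalg.norm(ey),np.degrees(np.arctan2(ey[1],ey[0])))
# scene corners at z .042: left,(75,290) top (298,90) right(625,262) front(400,465)
S=np.array([ray("scene",250+x/7,205+y/7,0.042)[:2] for x,y in [(298,90),(625,262),(75,290),(402,465)]]);print(S.round(4),S.mean(0))
# head top mask white-cream in tray crop
m=np.zeros(p.shape[:2],np.uint8);m[195:290,250:345]=1
# feet dark dots centers at z=.046+... tips at 10+36=46
F=np.array([ray("top",245+x/7,195+y/6,0.046)[:2] for x,y in [(211,280),(426,228),(236,354),(450,299)]]);print("feet",F.round(4),F.mean(0))
for a,b in((0,1),(2,3),(0,2),(1,3)):v=F[a]-F[b];print(np.linalg.norm(v),np.degrees(np.arctan2(v[1],v[0])))
B=np.array([ray("top",245+x/7,195+y/6,0.068)[:2] for x,y in [(279,140),(370,420)]]);print("bar",B,B.mean(0))
# mat
mm=np.zeros(p.shape[:2],np.uint8);mm[205:285,395:485]=1
mm&=(pi.max(2)<75).astype(np.uint8)
mm=cv2.morphologyEx(mm,cv2.MORPH_OPEN,np.ones((3,3)))
k=max(cv2.findContours(mm,0,2)[0],key=cv2.contourArea).reshape(-1,2)
pts=np.array([ray("top",u,v,0.003)[:2] for u,v in k],np.float32);r=cv2.minAreaRect(pts);print("mat",r,cv2.boxPoints(r).round(3).tolist())
cv2.imwrite("pics/mat.png",cv2.resize(np.hstack([p[200:290,390:490][:,:,::-1],cv2.merge([mm*255]*3)[200:290,390:490]]),None,fx=4,fy=4))
```

```text
[[0.5809 0.2682]
 [0.6281 0.1195]
 [0.4491 0.2285]
 [0.4937 0.0789]] [0.53796312 0.17378331]
x 0.15602786408907685 107.09401025610232 ylow-> 0.13905925617726972 -163.18876583699353
[[0.5777 0.2643]
 [0.6251 0.1111]
 [0.4471 0.2257]
 [0.4967 0.0793]] [0.53665028 0.17010928]
feet [[0.5417 0.2286]
 [0.5659 0.1463]
 [0.5083 0.2183]
 [0.5337 0.1367]] [0.5374232  0.18246664]
0.0858490658682248 106.40568157964361
0.08551105702781649 107.30146987655118
0.0349397296184708 17.180471131167263
0.03359989959953035 16.61713645673754
bar [[0.60139416 0.20203262]
 [0.47663185 0.1654854 ]] [0.539013   0.18375901]
mat ((0.5429918766021729, -0.2121332287788391), (0.11830823868513107, 0.16846677660942078), 20.999088287353516) [[0.4580000042915344, -0.1550000011920929], [0.5180000066757202, -0.31200000643730164], [0.628000020980835, -0.27000001072883606], [0.5680000185966492, -0.1120000034570694]]
```

View pics/mat.png

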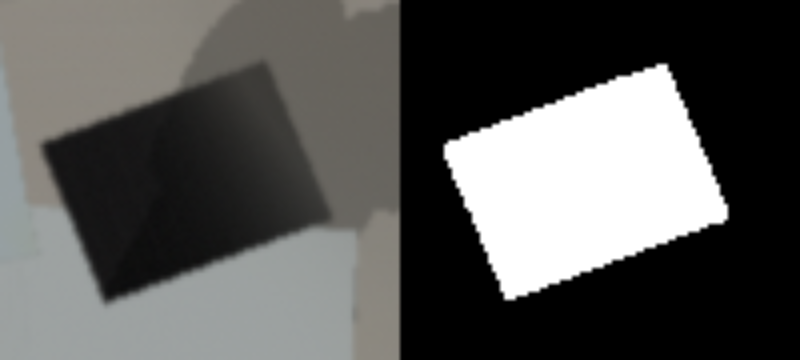

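The tray frame is at (0.540, 0.175) with its x axis at 107°. The bar centre is near (0.538, 0.184). The mat centre is (0.543, -0.212) with its long axis at 111°, and the mask fits it well (118 x 168 mm). I'll go above the bar now.

```bash
cat >> h.py <<'E'
from plant import monitor
from scipy.spatial.transform import Rotation as R
O=np.array([.5398,.1748,0.]);EX=np.array([np.cos(np.radians(107)),np.sin(np.radians(107)),0]);EZ=np.array([0,0,1.]);EY=np.cross(EZ,EX)
def tw(x,y,z): return O+(EX*x+EY*y+EZ*z)/1000
def go(P,Rt=None,n=1):
    "shift (mm, start tool axes) and rotvec to reach TCP P, rotation Rt"
    s=monitor.state();Q=R.from_quat(s["eef_rot"]);sh=Q.inv().apply(np.array(P)-s["tcp_pos"])*1000
    rv=(Q.inv()*Rt).as_rotvec() if Rt is not None else np.zeros(3)
    print("t",round(s["time"],2),"tcp",np.round(s["tcp_pos"],4),"shift",sh.round(1),"rv",rv.round(3),"/n",(sh/n).round(2),(rv/n).round(4),"F",np.round(s["force"],1),"open",round(s["opening"],3),"grip",round(s["grip_force"],1))
    print("joints",np.round(s["joints"],3))
def tool(tilt,yaw=0,flip=1):
    "tool y = -+tray.. ; tool z=-EZ cos t+EX sin t, tool y = flip*EY, yaw about world z (deg)"
    t=np.radians(tilt);z=-EZ*np.cos(t)+EX*np.sin(t);y=flip*EY;x=np.cross(y,z)
    return R.from_euler('z',yaw,degrees=True)*R.from_matrix(np.c_[x,y,z])
def bart():
    z=-EZ;y=-EX;return R.from_matrix(np.c_[np.cross(y,z),y,z])
def log():
    import json
    s=monitor.state();open("log.jsonl","a").write(json.dumps([np.array(s[k]).tolist() for k in("joints","tcp_pos","eef_rot")])+"\n")
E
python3 -c "
from h import *;log()
go(tw(10,0,130),bart(),20)"
python3 -m inch '[[27,-29,2,0,0,0.003,138],[27,-29,2,0,0,0.003,138],[27,-29,2,0,0,0.003,138],[27,-29,2,0,0,0.003,138],[27,-29,2,0,0,0.003,138],[27,-29,2,0,0,0.003,138],[27,-29,2,0,0,0.003,138],[27,-29,2,0,0,0.003,138],[27,-29,2,0,0,0.003,138],[27,-29,2,0,0,0.003,138],[27,-29,2,0,0,0.003,138],[27,-29,2,0,0,0.003,138],[27,-29,2,0,0,0.003,138],[27,-29,2,0,0,0.003,138],[27,-29,2,0,0,0.003,138],[27,-29,2,0,0,0.003,138],[27,-29,2,0,0,0.003,138],[27,-29,2,0,0,0.003,138]]'
python3 -c "
from h import *;log()
go(tw(10,0,130),bart(),4)"
```

```text
t 0.1 tcp [ 0.2147 -0.5866  0.2218] shift [ 567.5 -613.2   92.6] rv [-0.001  0.     0.054] /n [ 28.38 -30.66   4.63] [-0.0001  0.      0.0027] F [ 0.2 -0.2 -0.4] open 0.999 grip 0.0
joints [ 1.197  0.333 -0.065  1.461  0.022  1.35  -0.089]
time: 1.6
tcp_pos: [0.5088, 0.0646, 0.1864]
eef_rot: [0.989, 0.147, 0.0, 0.0]
force: [0.4, 0.1, -0.4]
opening: 0.459
grip_force: 0.0
t 1.6 tcp [0.5088 0.0646 0.1864] shift [  61.8 -106.4   56.4] rv [ 0.    -0.    -0.001] /n [ 15.44 -26.59  14.1 ] [ 0.0001 -0.     -0.0002] F [ 0.4  0.1 -0.4] open 0.459 grip 0.0
joints [ 0.458  0.177 -0.736  1.772  0.125  1.241 -1.586]
```

```bash
python3 -m inch '[[15,-26,14,0,0,0,138],[15,-26,14,0,0,0,138],[15,-26,14,0,0,0,138],[15,-26,14,0,0,0,138],[0,0,0,0,0,0,138],[0,0,0,0,0,0,138]]' >/dev/null
python3 - <<'E'
from h import *;log();go(tw(10,0,49),bart(),4)
p,d=cams.capture("scene")
cv2.imwrite("pics/s1.png",cv2.resize(p[170:290,240:380],None,fx=5,fy=5,interpolation=2)[:,:,::-1])
E
```

```text
t 2.1 tcp [0.5343 0.1817 0.1292] shift [ 3.5 -1.7 80.2] rv [-0.001  0.002  0.004] /n [ 0.86 -0.42 20.06] [-0.0003  0.0006  0.0009] F [ 0.  -1.  -0.1] open 0.46 grip 0.0
joints [ 0.226  0.372 -0.764  1.706  0.274  1.176 -1.881]
```

View pics/s1.png

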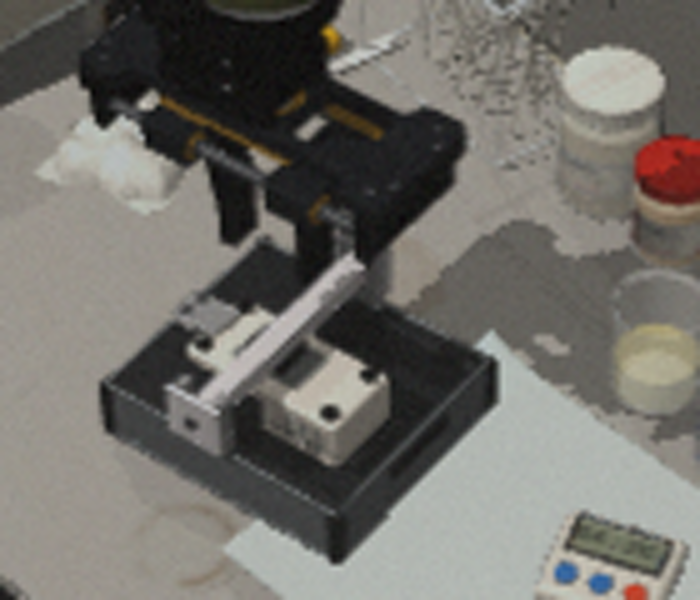

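The open fingers hang above the bar near (300,230) in the crop. I'll descend and grip.

```bash
python3 -m inch '[[1,0,16,0,0,0.004,138],[1,-1,16,0,0,0,138],[1,-1,16,0,0,0,138],[0,0,16,0,0,0,138],[0,0,16,0,0,0,138],[0,0,0,0,0,0,138],[0,0,0,0,0,0,255],[0,0,0,0,0,0,255],[0,0,0,0,0,0,255],[0,0,0,0,0,0,255],[0,0,0,0,0,0,255],[0,0,0,0,0,0,255],[0,0,0,0,0,0,255],[0,0,0,0,0,0,255]]' 30
python3 -c "
from h import *;log();go(tw(10,0,49),bart(),4)"
```

```text
time: 3.32
tcp_pos: [0.5381, 0.1834, 0.0514]
eef_rot: [0.989, 0.146, 0.001, -0.0]
force: [-1.5, 0.6, 6.3]
opening: 0.168
grip_force: 30.0
t 3.32 tcp [0.5381 0.1834 0.0514] shift [-0.9 -1.3  2.4] rv [-0.    -0.001 -0.003] /n [-0.23 -0.32  0.61] [-0.0001 -0.0003 -0.0009] F [-1.5  0.6  6.3] open 0.168 grip 30.0
joints [ 0.184  0.469 -0.724  1.767  0.355  1.039 -1.946]
```

```bash
python3 -m inch '[[0,0,-4,0,0,0,255],[0,0,-6,0,0,0,255],[0,0,-6,0,0,0,255],[0,0,-6,0,0,0,255],[0,0,-6,0,0,0,255],[0,0,-6,0,0,0,255],[0,0,-6,0,0,0,255],[0,0,-8,0,0,0,255],[0,0,-8,0,0,0,255],[0,0,-8,0,0,0,255],[0,0,0,0,0,0,255],[0,0,0,0,0,0,255]]'
python3 - <<'E'
from h import *;log();go(tw(155,0,52-44+3),bart(),10)
p,d=cams.capture("scene")
cv2.imwrite("pics/s2.png",cv2.resize(p[170:290,240:380],None,fx=5,fy=5,interpolation=2)[:,:,::-1])
E
```

```text
time: 4.32
tcp_pos: [0.5381, 0.1827, 0.1151]
eef_rot: [0.989, 0.146, 0.001, 0.0]
force: [0.2, 0.1, -2.7]
opening: 0.173
grip_force: 30.0
t 4.32 tcp [0.5381 0.1827 0.1151] shift [  -1.3 -147.   104. ] rv [ 0.    -0.001 -0.004] /n [ -0.13 -14.7   10.4 ] [ 0.     -0.0001 -0.0004] F [ 0.2  0.1 -2.7] open 0.173 grip 30.0
joints [ 0.216  0.393 -0.756  1.714  0.292  1.151 -1.901]
```

View pics/s2.png

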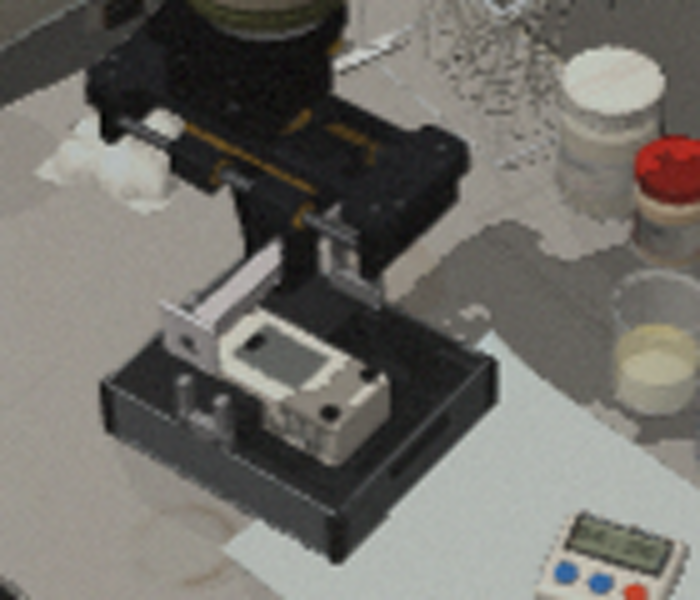

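The bar is out of both brackets and level. I'll carry it to the left of the tray and lower it.

```bash
python3 -m inch '[[0,-10,0,0,0,0,255],[0,-20,0,0,0,0,255],[0,-25,0,0,0,0,255],[0,-25,0,0,0,0,255],[0,-25,0,0,0,0,255],[0,-22,5,0,0,0,255],[0,-12,10,0,0,0,255],[0,-5,15,0,0,0,255],[0,-3,20,0,0,0,255],[0,0,20,0,0,0,255],[0,0,15,0,0,0,255],[0,0,10,0,0,0,255],[0,0,5,0,0,0,255],[0,0,2,0,0,0,255],[0,0,0,0,0,0,255],[0,0,0,0,0,0,255]]'
python3 -c "
from h import *;log();go(tw(155,0,8),bart(),10)"
```

```text
time: 5.7
tcp_pos: [0.4958, 0.3237, 0.0133]
eef_rot: [0.989, 0.146, 0.001, -0.0]
force: [0.7, -0.0, -1.7]
opening: 0.174
grip_force: 30.0
t 5.7 tcp [0.4958 0.3237 0.0133] shift [-1.5  0.3  5.3] rv [-0.    -0.001 -0.004] /n [-0.15  0.03  0.53] [-0.     -0.0001 -0.0004] F [ 0.7 -0.  -1.7] open 0.174 grip 30.0
joints [-0.082  0.577 -0.726  1.725  0.442  1.009 -2.247]
```

```bash
python3 -m inch '[[0,0,2,0,0,0,255],[0,0,2,0,0,0,255],[0,0,2,0,0,0,255],[0,0,0,0,0,0,255],[0,0,0,0,0,0,255],[0,0,0,0,0,0,138],[0,0,0,0,0,0,138],[0,0,0,0,0,0,138],[0,0,0,0,0,0,138],[0,0,-5,0,0,0,138],[0,0,-20,0,0,0,138],[0,0,-30,0,0,0,138],[0,0,-35,0,0,0,100],[0,0,-35,0,0,0,50],[0,0,-30,0,0,0,50]]'
python3 - <<'E'
from h import *;log()
Rt=tool(30,0,1);d=Rt.as_matrix()
for f in(1,-1):
    Rt=tool(30,0,f);print(f,Rt.as_matrix().round(2).tolist());go(tw(-60,0,130),Rt,10)
E
```

```text
time: 6.95
tcp_pos: [0.4952, 0.3238, 0.1642]
eef_rot: [0.989, 0.146, 0.001, -0.0]
force: [0.9, 0.3, 0.2]
opening: 0.606
grip_force: 0.0
1 [[0.25, -0.96, -0.15], [-0.83, -0.29, 0.48], [-0.5, 0.0, -0.87]]
t 6.95 tcp [0.4952 0.3238 0.1642] shift [-2.000e-01  2.155e+02  3.410e+01] rv [ 0.408 -0.411  1.529] /n [-2.000e-02  2.155e+01  3.410e+00] [ 0.0408 -0.0411  0.1529] F [0.9 0.3 0.2] open 0.606 grip 0.0
joints [-0.016  0.409 -0.807  1.597  0.306  1.265 -2.152]
-1 [[-0.25, 0.96, -0.15], [0.83, 0.29, 0.48], [0.5, 0.0, -0.87]]
t 6.95 tcp [0.4952 0.3238 0.1642] shift [-2.000e-01  2.155e+02  3.410e+01] rv [ 0.412  0.409 -1.535] /n [-2.000e-02  2.155e+01  3.410e+00] [ 0.0412  0.0409 -0.1535] F [0.9 0.3 0.2] open 0.606 grip 0.0
joints [-0.016  0.409 -0.807  1.597  0.306  1.265 -2.152]
```

```bash
cat >> h.py <<'E'
from scipy.spatial.transform import Slerp
def plan(f,n,cmd=None):
    "f(u)->(P,Rot) u in 0..1 ; prints per-row shifts and turns in tool axes"
    P,Q=cmd or f(0)
    out=[]
    for i in range(1,n+1):
        P2,Q2=f(i/n);sh=Q.inv().apply(P2-P)*1000;rv=(Q.inv()*Q2).as_rotvec();out.append([*sh.round(1),*rv.round(3)]);P,Q=P2,Q2
    print(np.array(out).tolist())
def line(Pt,Rt):
    s=monitor.state();P=np.array(s["tcp_pos"]);Q=R.from_quat(s["eef_rot"]);S=Slerp([0,1],R.concatenate([Q,Rt]))
    return lambda u:(P+(Pt-P)*u,S(u))
E
python3 -c "
from h import *;plan(line(tw(-50,0,150),tool(0,0,-1)),14)"
```

```text
[[-0.0, 14.7, 1.0, 0.0, -0.0, -0.112], [-1.7, 14.6, 1.0, 0.0, -0.0, -0.112], [-3.3, 14.3, 1.0, 0.0, -0.0, -0.112], [-4.9, 13.8, 1.0, 0.0, -0.0, -0.112], [-6.4, 13.2, 1.0, 0.0, -0.0, -0.112], [-7.8, 12.4, 1.0, 0.0, -0.0, -0.112], [-9.2, 11.5, 1.0, 0.0, -0.0, -0.112], [-10.4, 10.4, 1.0, 0.0, -0.0, -0.112], [-11.5, 9.1, 1.0, 0.0, -0.0, -0.112], [-12.5, 7.8, 1.0, 0.0, -0.0, -0.112], [-13.2, 6.3, 1.0, 0.0, -0.0, -0.112], [-13.9, 4.8, 1.0, 0.0, -0.0, -0.112], [-14.3, 3.2, 1.0, 0.0, -0.0, -0.112], [-14.6, 1.6, 1.0, 0.0, -0.0, -0.112]]
```

```bash
python3 -m inch '[[0,15,1,0,0,-0.112,50],[-2,15,1,0,0,-0.112,50],[-3,14,1,0,0,-0.112,50],[-5,14,1,0,0,-0.112,50],[-6,13,1,0,0,-0.112,50],[-8,12,1,0,0,-0.112,50],[-9,12,1,0,0,-0.112,50],[-10,10,1,0,0,-0.112,50],[-12,9,1,0,0,-0.112,50],[-13,8,1,0,0,-0.112,50],[-13,6,1,0,0,-0.112,50],[-14,5,1,0,0,-0.112,50],[-14,3,1,0,0,-0.112,50],[-15,2,1,0,0,-0.112,50],[0,0,0,0,0,0,50]]'
python3 - <<'E'
from h import *;log()
# check pocket: head pose after bar removal
p,d=cams.capture("top");cv2.imwrite("pics/t2.png",cv2.resize(p[150:310,220:480],None,fx=3,fy=3,interpolation=2)[:,:,::-1])
G=lambda x,z,t,off: tw(x,0,z)+0.001*off*tool(t,0,-1).as_matrix()[:,2]
plan(line(G(-22,75,30,11),tool(30,0,-1)),6);go(G(-22,28,30,11),tool(30,0,-1),5)
E
```

```text
time: 8.2
tcp_pos: [0.555, 0.1222, 0.1472]
eef_rot: [0.597, 0.802, -0.001, 0.0]
force: [-1.0, -0.9, -1.1]
opening: 0.804
grip_force: 0.0
[[6.0, 0.1, 13.7, 0.0, 0.087, -0.002], [4.8, 0.1, 14.1, 0.0, 0.087, -0.002], [3.6, 0.1, 14.5, 0.0, 0.087, -0.002], [2.3, 0.1, 14.7, 0.0, 0.087, -0.002], [1.0, 0.1, 14.9, 0.0, 0.087, -0.002], [-0.3, 0.1, 14.9, 0.0, 0.087, -0.002]]
t 8.25 tcp [0.5544 0.1243 0.1474] shift [ 36.1   0.5 128.9] rv [ 0.002  0.524 -0.01 ] /n [ 7.22  0.1  25.78] [ 0.0005  0.1047 -0.0021] F [ 0.4  0.6 -0.7] open 0.802 grip 0.0
joints [ 0.533  0.461 -1.048  1.67   0.417  1.257 -0.316]
```

View pics/t2.png

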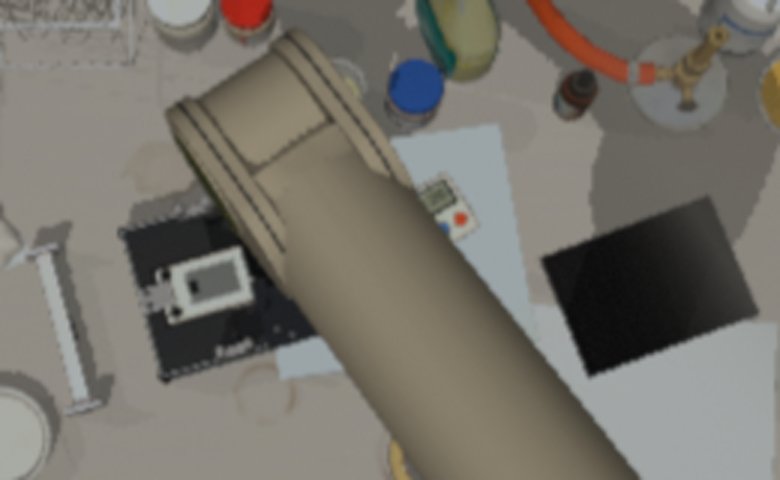

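The bar lies flat left of the tray (crop (70,330)), and the arm hides the head's free end. I'll tilt to 30° and come down over it.

```bash
python3 -m inch '[[6,0,13,0,0.087,-0.002,50],[5,0,14,0,0.087,-0.002,50],[4,0,14,0,0.087,-0.002,50],[2,0,15,0,0.087,-0.002,50],[1,0,15,0,0.087,-0.002,50],[0,0,14,0,0.087,-0.002,50],[0,0,0,0,0,0,50]]'
python3 - <<'E'
from h import *;log()
G=lambda x,z,t,off: tw(x,0,z)+0.001*off*tool(t,0,-1).as_matrix()[:,2]
go(G(-22,28,30,11),tool(30,0,-1),5)
p,d=cams.capture("scene");cv2.imwrite("pics/s3.png",cv2.resize(p[170:290,240:380],None,fx=5,fy=5,interpolation=2)[:,:,::-1])
E
```

```text
time: 8.83
tcp_pos: [0.5423, 0.1586, 0.0634]
eef_rot: [0.576, 0.775, 0.154, -0.211]
force: [-1.0, -1.4, -1.0]
opening: 0.802
grip_force: 0.0
t 8.83 tcp [0.5423 0.1586 0.0634] shift [-22.9   2.5  38.7] rv [-0.003 -0.005 -0.004] /n [-4.57  0.51  7.73] [-0.0006 -0.0009 -0.0009] F [-1.  -1.4 -1. ] open 0.802 grip 0.0
joints [ 0.766  0.78  -1.119  1.702  0.18   1.088 -0.018]
```

View pics/s3.png

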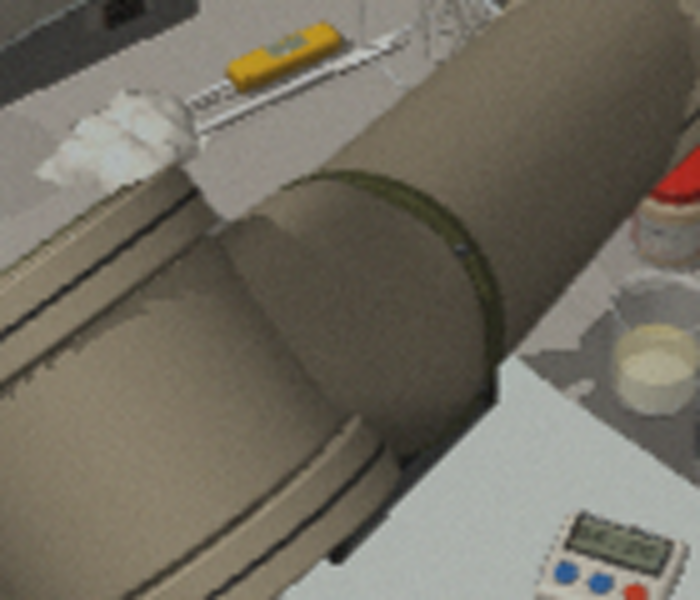

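The arm hides the grasp in this view, so I'll go by the numbers and descend vertically, then grip.

```bash
python3 -m inch '[[-4,0.5,7,0,-0.005,-0.004,50],[-4,0.5,7,0,0,0,50],[-4,0.5,7,0,0,0,50],[-4,0.5,7,0,0,0,50],[-4,0.5,6,0,0,0,50],[-3,0,4.5,0,0,0,50],[0,0,0,0,0,0,50],[0,0,0,0,0,0,50]]'
python3 - <<'E'
from h import *;log()
G=lambda x,z,t,off: tw(x,0,z)+0.001*off*tool(t,0,-1).as_matrix()[:,2]
go(G(-22,28,30,11),tool(30,0,-1),5)
E
```

```text
time: 9.55
tcp_pos: [0.5462, 0.1607, 0.0225]
eef_rot: [0.571, 0.78, 0.153, -0.205]
force: [-0.2, 0.5, -0.3]
opening: 0.806
grip_force: 0.0
t 9.55 tcp [0.5462 0.1607 0.0225] shift [-2.9 -2.1  3. ] rv [-0.     0.007  0.009] /n [-0.59 -0.41  0.59] [-0.      0.0013  0.0019] F [-0.2  0.5 -0.3] open 0.806 grip 0.0
joints [ 0.729  0.829 -1.075  1.714  0.224  1.025 -0.008]
```

```bash
python3 -m inch '[[-2,-1,2,0,0,0.008,50],[-1,-1,1,0,0,0,50],[0,0,0,0,0,0,50],[0,0,0,0,0,0,255],[0,0,0,0,0,0,255],[0,0,0,0,0,0,255],[0,0,0,0,0,0,255],[0,0,0,0,0,0,255],[0,0,0,0,0,0,255]]' 55
python3 - <<'E'
from h import *;log()
G=lambda x,z,t,off: tw(x,0,z)+0.001*off*tool(t,0,-1).as_matrix()[:,2]
go(G(-22,28,30,11),tool(30,0,-1),5)
# tilt: rotate about heel lower edge (tray x=60,z=10) with -x draw
s=monitor.state();P=np.array(s["tcp_pos"]);Q=R.from_quat(s["eef_rot"]);piv=tw(60,0,10)
def f(u,A=22,D=15,lift=2):
    r=R.from_rotvec(np.radians(A*u)*EY)  # free end (-x) up
    return piv+r.apply(P-piv)-EX*D*.001*u+EZ*lift*.001*u, r*Q
print(f(1)[0]-P);plan(f,11,(P,Q))
E
```

```text
time: 10.3
tcp_pos: [0.5449, 0.159, 0.0187]
eef_rot: [0.574, 0.778, 0.152, -0.205]
force: [0.4, -1.3, -0.5]
opening: 0.574
grip_force: 55.0
t 10.3 tcp [0.5449 0.159  0.0187] shift [-0.  -0.3  0.2] rv [0.001 0.007 0.002] /n [-0.   -0.05  0.05] [0.0001 0.0013 0.0004] F [ 0.4 -1.3 -0.5] open 0.574 grip 55.0
joints [ 0.731  0.831 -1.07   1.72   0.225  1.018 -0.011]
[ 0.00180289 -0.00589697  0.03006857]
[[0.5, 0.0, -3.0, 0.0, -0.035, -0.0], [0.5, 0.0, -2.9, 0.0, -0.035, -0.0], [0.5, 0.0, -2.9, 0.0, -0.035, -0.0], [0.4, 0.0, -2.9, 0.0, -0.035, -0.0], [0.4, 0.0, -2.8, 0.0, -0.035, -0.0], [0.4, 0.0, -2.8, 0.0, -0.035, -0.0], [0.4, 0.0, -2.7, 0.0, -0.035, -0.0], [0.4, 0.0, -2.7, 0.0, -0.035, -0.0], [0.3, 0.0, -2.6, 0.0, -0.035, -0.0], [0.3, 0.0, -2.6, 0.0, -0.035, -0.0], [0.3, 0.0, -2.6, 0.0, -0.035, -0.0]]
```

```bash
cat >> h.py <<'E'
def tiltf(P,Q):
    piv=tw(60,0,10)
    def f(u):
        a=22*u;D=np.interp(a,[0,7,10,14,22],[0,2.5,8,13,17]);r=R.from_rotvec(np.radians(a)*EY)
        return piv+r.apply(P-piv)-EX*D*.001, r*Q
    return f
E
python3 - <<'E'
from h import *
s=monitor.state();P=np.array(s["tcp_pos"]);Q=R.from_quat(s["eef_rot"])
plan(tiltf(P,Q),16,(P,Q))
E
```

```text
[[0.7, 0.0, -1.7, 0.0, -0.024, -0.0], [0.7, 0.0, -1.7, 0.0, -0.024, -0.0], [0.7, 0.0, -1.7, 0.0, -0.024, -0.0], [0.7, 0.0, -1.7, 0.0, -0.024, -0.0], [0.7, 0.0, -1.7, 0.0, -0.024, -0.0], [-1.0, -0.0, -2.4, 0.0, -0.024, -0.0], [-1.2, -0.0, -2.4, 0.0, -0.024, -0.0], [-0.7, -0.0, -2.1, 0.0, -0.024, -0.0], [-0.5, 0.0, -2.0, 0.0, -0.024, -0.0], [-0.5, 0.0, -2.0, 0.0, -0.024, -0.0], [0.3, 0.0, -1.7, 0.0, -0.024, -0.0], [0.4, 0.0, -1.7, 0.0, -0.024, -0.0], [0.4, 0.0, -1.6, 0.0, -0.024, -0.0], [0.4, 0.0, -1.6, 0.0, -0.024, -0.0], [0.4, 0.0, -1.6, 0.0, -0.024, -0.0], [0.4, 0.0, -1.6, 0.0, -0.024, -0.0]]
```

```bash
python3 -c "
from h import *;s=monitor.state();np.savez('g0.npz',P=s['tcp_pos'],Q=s['eef_rot'])"
python3 -m inch '[[0.7,0,-1.7,0,-0.024,0,255],[0.7,0,-1.7,0,-0.024,0,255],[0.7,0,-1.7,0,-0.024,0,255],[0.7,0,-1.7,0,-0.024,0,255],[0.7,0,-1.7,0,-0.024,0,255],[0,0,0,0,0,0,255],[-1,0,-2.4,0,-0.024,0,255],[-1.2,0,-2.4,0,-0.024,0,255],[-0.7,0,-2.1,0,-0.024,0,255],[0,0,0,0,0,0,255]]'
python3 - <<'E'
from h import *
g=np.load('g0.npz');f=tiltf(g['P'],R.from_quat(g['Q']));P,Q=f(.5);go(P,Q)
E
```

```text
time: 11.13
tcp_pos: [0.5467, 0.154, 0.0339]
eef_rot: [0.586, 0.794, 0.096, -0.128]
force: [0.8, 0.7, -0.7]
opening: 0.572
grip_force: 55.0
t 11.13 tcp [0.5467 0.154  0.0339] shift [-1.1 -0.2  0.4] rv [0.001 0.003 0.002] /n [-1.06 -0.2   0.45] [0.0008 0.0027 0.0016] F [ 0.8  0.7 -0.7] open 0.572 grip 55.0
joints [ 0.633  0.692 -1.033  1.744  0.304  1.022 -0.143]
```

```bash
python3 -m inch '[[-1,0,-2,0,-0.024,0,255],[-0.7,0,-2,0,-0.024,0,255],[0.3,0,-1.7,0,-0.024,0,255],[0.4,0,-1.7,0,-0.024,0,255],[0.4,0,-1.6,0,-0.024,0,255],[0.4,0,-1.6,0,-0.024,0,255],[0.4,0,-1.6,0,-0.024,0,255],[0.4,0,-1.6,0,-0.024,0,255],[0,0,0,0,0,0,255],[0,0,0,0,0,0,255]]'
python3 - <<'E'
from h import *
g=np.load('g0.npz');f=tiltf(g['P'],R.from_quat(g['Q']));P,Q=f(1);go(P,Q);log()
p,d=cams.capture("top");cv2.imwrite("pics/t3.png",cv2.resize(p[180:300,230:370],None,fx=5,fy=5,interpolation=2)[:,:,::-1])
E
```

```text
time: 11.97
tcp_pos: [0.5473, 0.151, 0.0466]
eef_rot: [0.593, 0.803, 0.04, -0.053]
force: [-0.1, 1.9, 1.5]
opening: 0.567
grip_force: 55.0
t 11.97 tcp [0.5473 0.151  0.0466] shift [ 0.2  0.1 -0.2] rv [0.001 0.001 0.   ] /n [ 0.22  0.06 -0.17] [0.0006 0.0006 0.0004] F [-0.1  1.9  1.5] open 0.567 grip 55.0
joints [ 0.505  0.59  -0.979  1.757  0.404  1.051 -0.29 ]
```

View pics/t3.png

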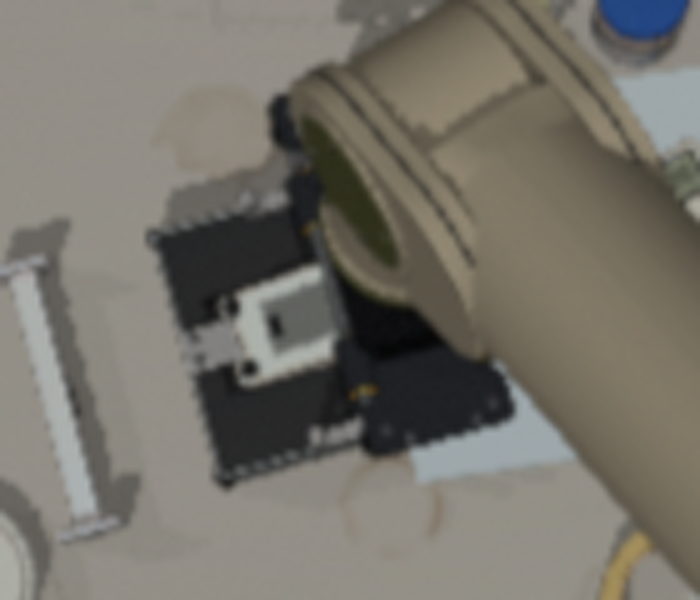

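Picture 10 of 10: the head is tilted with its free end up at (340,320), and the heel (240,340) is just at the keeper. I'll judge from numbers and depth from here on. Next I'll draw it clear of the keeper, then lift.

```bash
python3 -m inch '[[-2.5,0,-1,0,0,0,255],[-2.5,0,-1,0,0,0,255],[-2.5,0,-1,0,0,0,255],[-2.5,0,-1,0,0,0,255],[-2.5,0,-1,0,0,0,255],[-2.5,0,-1.5,0,0,0,255],[-2,0,-3,0,0,0,255],[-2,0,-4,0,0,0,255],[0,0,-6,0,0,0,255],[1,0,-8,0,0,0,255],[1.5,0,-10,0,0,0,255],[1.5,0,-10,0,0,0,255]]'
python3 -c "
from h import *;s=monitor.state();P=np.array(s['tcp_pos'])-O;print([round(float(P@e),4) for e in(EX,EY,EZ)]);go(tw(0,0,0))"
```

```text
time: 13.02
tcp_pos: [0.5535, 0.1307, 0.0928]
eef_rot: [0.593, 0.803, 0.04, -0.053]
force: [-0.3, -0.0, -1.7]
opening: 0.568
grip_force: 55.0
[-0.0462, -0.0002, 0.0928]
t 13.02 tcp [0.5535 0.1307 0.0928] shift [33.4 -0.3 98.1] rv [0. 0. 0.] /n [33.45 -0.3  98.11] [0. 0. 0.] F [-0.3 -0.  -1.7] open 0.568 grip 55.0
joints [ 0.569  0.539 -1.016  1.714  0.354  1.135 -0.228]
```

```bash
python3 -m inch '[[1.5,0,-12,0,0,0,255],[2,0,-16,0,0,0,255],[2,0,-16,0,0,0,255],[2,0,-16,0,0,0,255],[2,0,-16,0,0,0,255],[2,0,-16,0,0,0,255],[2,0,-16,0,0,0,255],[1,0,-12,0,0,0,255],[0,0,0,0,0,0,255]]'
cat > kin.py <<'E'
import json,itertools,numpy as np
from scipy.optimize import least_squares
from scipy.spatial.transform import Rotation as R
L=[json.loads(l) for l in open("log.jsonl")]
J=np.array([l[0] for l in L]);P=np.array([l[1] for l in L]);Q=R.from_quat([l[2] for l in L])
def fk(q,s,p):
    q=np.atleast_2d(q)*s;n=len(q);r=R.from_rotvec(np.zeros((n,3)));pos=np.zeros((n,3));pos[:,2]=p[0]
    off=[0,p[5],p[1],0,p[2],0,p[3]];lat=[p[6],p[7],p[8],p[9],0,p[10],0]
    for i,a in enumerate("zyzyzyz"):
        r=r*R.from_euler(a,q[:,i]); pos=pos+r.apply(np.array([lat[i],0,off[i]]))
    return pos,r*R.from_euler("z",p[4])
def res(p,s,J=J):
    pos,r=fk(J,s,p);return np.r_[(pos-P).ravel(),.2*(r.inv()*Q).as_rotvec().ravel(),1e-3*np.array(p[6:])]
if __name__=="__main__":
    best=[]
    for s in itertools.product([1,-1],repeat=4):
        s=np.array([s[0],1,s[1],1,s[2],1,s[3]],float)
        for y in(0,1.57,3.14,-1.57):
            o=least_squares(res,[.2,.45,.45,.25,y,.05,0,0,0,0,0],args=(s,));best.append((o.cost,tuple(s),o.x))
    best.sort(key=lambda t:t[0]);
    for b in best[:3]:print(b[0],b[1],b[2].round(3))
    np.savez("kin.npz",s=best[0][1],p=best[0][2]);print(np.abs(res(best[0][2],np.array(best[0][1]))).max())
E
python3 -c "from h import *;log();go(tw(0,0,0))"; python3 kin.py
```

```text
time: 13.77
tcp_pos: [0.5548, 0.1295, 0.2155]
eef_rot: [0.593, 0.803, 0.041, -0.052]
force: [0.5, 0.1, -1.7]
opening: 0.569
grip_force: 55.0
t 13.77 tcp [0.5548 0.1295 0.2155] shift [ 18.9  -2.2 219.9] rv [0. 0. 0.] /n [ 18.88  -2.16 219.88] [0. 0. 0.] F [ 0.5  0.1 -1.7] open 0.569 grip 55.0
joints [ 0.629  0.422 -1.092  1.575  0.248  1.347 -0.175]
0.001129856850803436 (np.float64(-1.0), np.float64(1.0), np.float64(-1.0), np.float64(1.0), np.float64(-1.0), np.float64(1.0), np.float64(-1.0)) [ 2.710e-01  6.011e+00  4.970e-01  3.770e-01  1.571e+00 -5.542e+00
  1.500e-02  2.800e-02 -2.500e-02  6.000e-03  2.800e-02]
0.0011298568508034442 (np.float64(-1.0), np.float64(1.0), np.float64(-1.0), np.float64(1.0), np.float64(-1.0), np.float64(1.0), np.float64(-1.0)) [ 0.271  3.843  0.497  0.377  1.571 -3.374  0.015  0.028 -0.025  0.006
  0.028]
0.0011298568508034516 (np.float64(-1.0), np.float64(1.0), np.float64(-1.0), np.float64(1.0), np.float64(-1.0), np.float64(1.0), np.float64(-1.0)) [ 0.271  0.011  0.497  0.377  1.571  0.458  0.015  0.028 -0.025  0.006
  0.028]
0.03958316700598161
```

```bash
cat > kin.py <<'E'
import json,numpy as np
from scipy.optimize import least_squares
from scipy.spatial.transform import Rotation as R
S=np.array([-1,1,-1,1,-1,1,-1.])
def fk(q,p):
    q=np.atleast_2d(q)*S;n=len(q);r=R.from_rotvec(np.zeros((n,3)));pos=np.tile(p[:3],(n,1))
    for i,a in enumerate("zyzyzyz"):
        r=r*R.from_euler(a,q[:,i]);pos=pos+r.apply(p[3+3*i:6+3*i])
    return pos,r*R.from_euler("z",np.pi/2)
def load():
    L=[json.loads(l) for l in open("log.jsonl")]
    return np.array([l[0] for l in L]),np.array([l[1] for l in L]),R.from_quat([l[2] for l in L])
def fit():
    J,P,Q=load();p0=np.zeros(24);p0[2]=.27;p0[8]=.45;p0[14]=.49;p0[20]=0;p0[23]=.38
    o=least_squares(lambda p:np.r_[(fk(J,p)[0]-P).ravel(),3e-2*(p-p0)*1e-1],p0)
    pos,r=fk(J,o.x);return o.x,np.abs(pos-P).max(),np.abs((r.inv()*Q).as_rotvec()).max()
lo=np.array([-2.6,-.5,-1.47,.16,-1.27,.06,-2.6]);hi=np.array([2.6,2.12,1.34,2.42,4.41,2.06,2.6])
def ik(Pt,Rt,q0,p):
    f=lambda q:np.r_[fk(q,p)[0][0]-Pt,.3*(fk(q,p)[1][0].inv()*Rt).as_rotvec(),2e-3*(q-q0)]
    o=least_squares(f,np.clip(q0,lo+.01,hi-.01),bounds=(lo,hi));return o.x,np.linalg.norm(f(o.x)[:6])
E
python3 -c "
from kin import *
x,a,b=fit();print(x.round(3),a,b,len(load()[0]));J,P,Q=load();pos,r=fk(J,x);print(((pos-P)*1000).round(1)[:,:].tolist());print((r.inv()*Q).as_rotvec().round(3).tolist())"
```

```text
[-0.    -0.     0.264  0.    -0.011 -0.006 -0.    -0.011  0.449  0.
 -0.012 -0.001  0.    -0.012  0.49  -0.    -0.     0.     0.    -0.
 -0.014  0.     0.     0.366] 3.757869411202819e-07 8.049116928532383e-16 13
[[0.0, 0.0, 0.0], [-0.0, -0.0, -0.0], [0.0, -0.0, 0.0], [0.0, -0.0, 0.0], [0.0, -0.0, 0.0], [-0.0, 0.0, 0.0], [-0.0, 0.0, 0.0], [-0.0, -0.0, 0.0], [0.0, 0.0, -0.0], [0.0, 0.0, -0.0], [0.0, 0.0, -0.0], [-0.0, -0.0, -0.0], [-0.0, -0.0, -0.0]]
[[-0.0, -0.0, -0.0], [-0.0, -0.0, 0.0], [-0.0, 0.0, 0.0], [-0.0, -0.0, -0.0], [-0.0, -0.0, -0.0], [-0.0, 0.0, 0.0], [-0.0, -0.0, 0.0], [0.0, -0.0, 0.0], [-0.0, -0.0, 0.0], [-0.0, -0.0, 0.0], [-0.0, -0.0, -0.0], [-0.0, -0.0, -0.0], [-0.0, -0.0, 0.0]]
```

The kinematics fit the logged poses exactly. I'll check that the planned flip is reachable at the mat for various yaws.

```bash
cat >> h.py <<'E'
import kin
M=np.array([.543,-.212,.003])
Rh0=R.from_matrix(np.c_[EX,EY,EZ]);Ph0=tw(8,0,28)
def rel(P,Q,Ph,Rh): return Rh.inv().apply(P-Ph),Rh.inv()*Q   # tool in head
def headR(a,psi): # a deg: free end raised a about y (0 level,90 standing,180 flipped)
    return R.from_euler('z',psi,degrees=True)*R.from_rotvec(np.radians(a)*EY)*Rh0
def toolpose(Ph,Rh,rl): return Ph+Rh.apply(rl[0]),Rh*rl[1]
def grasp2(a,gx=-28,off=11,gz=0): # tool in head, regrasp with tilt a when standing
    t=np.radians(a);z=np.array([np.cos(t),0,np.sin(t)]);y=np.array([0,-1.,0]);x=np.cross(y,z)
    return np.array([gx,0,gz])*1e-3+z*off*1e-3,R.from_matrix(np.c_[x,y,z])
E
python3 - <<'E'
from h import *
p,_,_=kin.fit();g=np.load('g0.npz');r1=rel(g['P'],R.from_quat(g['Q']),Ph0,Rh0);print("rel",r1[0])
q0=np.array(monitor.state()["joints"])
for psi in(0,-15,-30,-45,-60):
  for a in (50,):
    q=q0;o=[]
    r2=grasp2(a)
    for nm,Ph,Rh,r in [("up",M+[0,0,.16],headR(60,psi),r1),("up90",M+[0,0,.12],headR(90,psi),r1),("stand",M+[0,0,.052],headR(90,psi),r1),("re",M+[0,0,.052],headR(90,psi),r2),("l",M+[0,0,.1],headR(90,psi),r2),("l2",M+[0,0,.08],headR(135,psi),r2),("fin",M+[0,0,.018],headR(180,psi),r2)]:
        q,e=kin.ik(*toolpose(Ph,Rh,r),q,p);o.append(nm+f" {e*1000:.1f}mm "+str(q.round(2)))
    print(psi,a);print("\n".join(o))
E
```

```text
rel [-0.02461693 -0.00026467 -0.00931186]
0 50
up 0.0mm [ 0.82  0.24 -0.87  1.86  0.79  1.11 -0.08]
up90 0.0mm [ 0.46  0.42 -0.79  2.08  1.42  1.4  -0.79]
stand 0.0mm [ 0.4   0.57 -0.73  2.09  1.52  1.42 -0.93]
re 0.0mm [ 1.22  1.39 -1.46  1.16  0.52  1.83  0.27]
l 0.0mm [ 1.21  1.33 -1.47  1.14  0.47  1.87  0.24]
l2 0.0mm [ 1.28  0.93 -1.47  1.66  0.84  1.44  0.01]
fin 0.0mm [ 0.9   0.86 -1.24  2.05  1.57  1.47 -0.76]
-15 50
up 0.0mm [ 0.72  0.33 -0.82  1.77  0.81  1.29 -0.33]
up90 0.0mm [ 0.34  0.54 -0.69  1.88  1.28  1.59 -0.85]
stand 0.0mm [ 0.3   0.66 -0.65  1.9   1.34  1.57 -0.96]
re 0.0mm [ 1.37  1.37 -1.47  1.32  0.48  1.62  0.1 ]
l 0.0mm [ 1.37  1.29 -1.47  1.31  0.4   1.65  0.09]
l2 0.0mm [ 1.29  0.9  -1.44  1.67  0.82  1.39 -0.23]
fin 0.0mm [ 0.75  0.87 -1.14  1.89  1.42  1.57 -0.9 ]
-30 50
up 0.0mm [ 0.64  0.41 -0.76  1.66  0.78  1.44 -0.54]
up90 0.0mm [ 0.27  0.65 -0.6   1.68  1.16  1.75 -0.91]
stand 0.0mm [ 0.25  0.75 -0.57  1.69  1.19  1.71 -1.  ]
re 0.0mm [ 1.52  1.33 -1.47  1.5   0.45  1.38 -0.05]
l 0.0mm [ 1.52  1.24 -1.47  1.48  0.36  1.41 -0.05]
l2 0.0mm [ 1.27  0
[... 154 characters left out ...]
0.0mm [ 0.23  0.75 -0.52  1.48  1.03  1.89 -0.97]
stand 0.0mm [ 0.22  0.85 -0.51  1.49  1.05  1.83 -1.05]
re 0.0mm [ 1.67  1.28 -1.47  1.68  0.43  1.13 -0.21]
l 0.0mm [ 1.67  1.17 -1.47  1.66  0.31  1.15 -0.19]
l2 0.0mm [ 1.25  0.74 -1.3   1.68  0.67  1.25 -0.66]
fin 0.0mm [ 0.55  0.92 -0.91  1.55  1.12  1.7  -1.12]
-60 50
up 0.0mm [ 0.54  0.54 -0.64  1.45  0.66  1.68 -0.92]
up90 0.0mm [ 0.22  0.85 -0.46  1.28  0.9   2.02 -1.04]
stand 0.0mm [ 0.21  0.94 -0.45  1.29  0.91  1.96 -1.1 ]
re 0.0mm [ 1.79  1.21 -1.47  1.86  0.44  0.87 -0.39]
l 0.0mm [ 1.8   1.06 -1.47  1.84  0.26  0.89 -0.33]
l2 0.0mm [ 1.22  0.68 -1.22  1.69  0.61  1.19 -0.89]
fin 0.0mm [ 0.5   0.96 -0.83  1.39  0.99  1.77 -1.22]
```

```bash
cat >> h.py <<'E'
def hp(P1,a1,s1,P2,a2,s2,r):
    return lambda u: toolpose(np.array(P1)+(np.array(P2)-P1)*u,headR(a1+(a2-a1)*u,s1+(s2-s1)*u),r)
def headnow(r):
    s=monitor.state();Q=R.from_quat(s["eef_rot"]);Rh=Q*r[1].inv();return np.array(s["tcp_pos"])-Rh.apply(r[0]),Rh
E
cat > r1.py <<'E'
from h import *
g=np.load('g0.npz');r1=rel(g['P'],R.from_quat(g['Q']),Ph0,Rh0)
E
python3 - <<'E'
from r1 import *
Ph,Rh=headnow(r1);print(Ph,np.degrees((Rh*Rh0.inv()).as_rotvec()@EY))
s=monitor.state();plan(hp(Ph,22,0,M+[0,0,.15],90,-30,r1),20,(np.array(s["tcp_pos"]),R.from_quat(s["eef_rot"])))
E
```

```text
[0.54690281 0.1546314  0.21487437] 22.048224329057838
[[-17.4, -6.3, -0.8, 0.002, -0.059, 0.026], [-17.5, -5.8, 0.3, -0.001, -0.059, 0.026], [-17.5, -5.3, 1.3, 0.001, -0.059, 0.026], [-17.4, -4.9, 2.4, 0.002, -0.059, 0.026], [-17.2, -4.4, 3.4, 0.004, -0.059, 0.026], [-17.0, -3.9, 4.5, 0.005, -0.059, 0.026], [-16.7, -3.4, 5.5, 0.007, -0.059, 0.025], [-16.3, -2.9, 6.5, 0.008, -0.059, 0.025], [-15.9, -2.4, 7.5, 0.01, -0.059, 0.024], [-15.3, -1.9, 8.5, 0.011, -0.059, 0.024], [-14.7, -1.4, 9.4, 0.012, -0.059, 0.023], [-14.1, -0.9, 10.3, 0.014, -0.059, 0.022], [-13.4, -0.4, 11.1, 0.015, -0.059, 0.021], [-12.6, 0.1, 11.9, 0.016, -0.059, 0.021], [-11.7, 0.6, 12.6, 0.018, -0.059, 0.02], [-10.9, 1.1, 13.3, 0.019, -0.059, 0.018], [-9.9, 1.7, 13.9, 0.02, -0.059, 0.017], [-9.0, 2.2, 14.4, 0.021, -0.059, 0.016], [-8.0, 2.7, 14.9, 0.022, -0.059, 0.015], [-6.9, 3.2, 15.3, 0.022, -0.059, 0.014]]
```

```bash
python3 -m inch '[[-17,-6,-1,0.002,-0.059,0.026,255],[-17,-6,0,0,-0.059,0.026,255],[-17,-5,1,0.001,-0.059,0.026,255],[-17,-5,2,0.002,-0.059,0.026,255],[-17,-4,3,0.004,-0.059,0.026,255],[-17,-4,4,0.005,-0.059,0.026,255],[-17,-3,5,0.007,-0.059,0.025,255],[-16,-3,6,0.008,-0.059,0.025,255],[-16,-2,7,0.01,-0.059,0.024,255],[-15,-2,8,0.011,-0.059,0.024,255],[-15,-1,9,0.012,-0.059,0.023,255],[-14,-1,10,0.014,-0.059,0.022,255],[-13,0,11,0.015,-0.059,0.021,255],[-13,0,12,0.016,-0.059,0.021,255],[-12,1,12,0.018,-0.059,0.02,255],[-11,1,13,0.019,-0.059,0.018,255],[-10,2,14,0.02,-0.059,0.017,255],[-9,2,14,0.021,-0.059,0.016,255],[-8,3,15,0.022,-0.059,0.015,255],[-7,3,15,0.022,-0.059,0.014,255]]'
cat > st.py <<'E'
from r1 import *
s=monitor.state();Ph,Rh=headnow(r1);print("t",s["time"],"head",(Ph-M).round(4),"x",Rh.apply([1,0,0]).round(3),"z",Rh.apply([0,0,1]).round(3),"F",np.round(s["force"],1),"op",round(s["opening"],3),"q",np.round(s["joints"],2));log()
go(*toolpose(M+[0,0,.06],headR(90,-30),r1),5)
E
python3 -m inch '[[0,0,0,0,0,0,255],[0,0,0,0,0,0,255]]' >/dev/null;python3 st.py
```

```text
time: 15.43
tcp_pos: [0.5417, -0.2184, 0.1789]
eef_rot: [0.675, 0.541, -0.396, 0.31]
force: [0.6, -0.1, -2.5]
opening: 0.572
grip_force: 55.0
t 15.6 head [-1.000e-04  3.300e-03  1.505e-01] x [-0.009  0.007 -1.   ] z [0.225 0.974 0.004] F [-0.3  0.7 -1.5] op 0.574 q [ 0.27  0.61 -0.61  1.67  1.14  1.78 -0.85]
t 15.6 tcp [ 0.5413 -0.218   0.1781] shift [76.9  1.7 47.7] rv [-0.005 -0.004  0.009] /n [15.38  0.33  9.55] [-0.001  -0.0009  0.0019] F [-0.3  0.7 -1.5] open 0.574 grip 55.0
joints [ 0.271  0.607 -0.614  1.666  1.137  1.778 -0.85 ]
```

```bash
cat > look.py <<'E'
import sys
from r1 import *
def look(Ph,Rh,rad=.075):
    for n in("top","scene"):
        p,d=cams.capture(n);W=cloud(n,d);L=(W-Ph)@Rh.as_matrix()*1000
        hsv=cv2.cvtColor(p,cv2.COLOR_RGB2HSV)
        m=(np.abs(L)<[60,34,28]).all(2)&(d>0)
        w=m&(hsv[...,2]>105)&(hsv[...,1]<70)
        q=L[w];print(n,m.sum(),len(q), "pct2",np.percentile(q,3,0).round(1) if len(q)>10 else "","pct98",np.percentile(q,97,0).round(1) if len(q)>10 else "")
        for ax,v,nm in((0,-52,"free"),(2,16,"back"),(2,-18,"window"),(1,25,"+y"),(1,-25,"-y")):
            s=q[np.abs(q[:,ax]-v)<6]
            if len(s)>25:
                c=s.mean(0);u,sv,vt=np.linalg.svd(s-c);print(" ",nm,len(s),"mean",c.round(1),"normal",(vt[2]*np.sign(vt[2][ax])).round(3),"rms",round(sv[2]/len(s)**.5,2))
if __name__=="__main__": look(*headnow(r1))
E
python3 look.py
```

```text
top 562 246 pct2 [-53.6 -22.1 -14.5] pct98 [-44.7  21.6  13.9]
  free 226 mean [-49.4  -0.3  -0.3] normal [ 1.    -0.    -0.009] rms 2.02
  back 40 mean [-48.9  -0.4  12.3] normal [0.204 0.008 0.979] rms 1.44
  window 27 mean [-49.   -1.6 -13.8] normal [ 0.111 -0.001  0.994] rms 1.01
scene 1102 296 pct2 [-52.9 -19.2 -19.4] pct98 [40.3 25.1 12.6]
  free 255 mean [-49.8   3.   -3. ] normal [ 1.     0.    -0.014] rms 1.85
  back 29 mean [-48.9   1.7  12.4] normal [-0.69  -0.037  0.723] rms 1.44
  window 90 mean [-33.9   4.1 -16.9] normal [ 0.029 -0.     1.   ] rms 1.96
  +y 49 mean [-37.2  23.1  -5.4] normal [-0.018  1.    -0.006] rms 2.06
```

The head sits in the hand as modelled: attitude within 1° and position within about 2 mm. I'll lower it to stand on its heel on the mat.

```bash
python3 -m inch '[[10,0.5,6,-0.005,-0.004,0.009,255],[11,0.5,7,0,0,0,255],[11,0.5,7,0,0,0,255],[11,0,7,0,0,0,255],[11,0,7,0,0,0,255],[11,0,7,0,0,0,255],[8,0,4,0,0,0,255],[4,0,3,0,0,0,255],[0,0,0,0,0,0,255],[0,0,0,0,0,0,255]]'>/dev/null; python3 st.py;python3 -m inch '[[1.7,0,1,0,0,0,255],[1.7,0,1,0,0,0,255],[0,0,0,0,0,0,255]]'
```

```text
t 16.5333 head [ 0.0013 -0.0009  0.0614] x [ 0.002 -0.001 -1.   ] z [ 0.225  0.974 -0.001] F [ 0.2 -0.2 -0.8] op 0.571 q [ 0.25  0.74 -0.58  1.69  1.19  1.71 -0.99]
t 16.53 tcp [ 0.5424 -0.222   0.0891] shift [ 1.6 -1.4  0.2] rv [ 0.001  0.001 -0.002] /n [ 0.31 -0.28  0.03] [ 0.0002  0.0002 -0.0004] F [ 0.2 -0.2 -0.8] open 0.571 grip 55.0
joints [ 0.249  0.74  -0.579  1.692  1.188  1.712 -0.989]
time: 16.78
tcp_pos: [0.5423, -0.2222, 0.0852]
eef_rot: [0.676, 0.538, -0.393, 0.314]
force: [0.7, 0.5, -3.2]
opening: 0.572
grip_force: 55.0
```

```bash
python3 -m inch '[[0.9,0,0.5,0,0,0,255],[0.9,0,0.5,0,0,0,255],[0,0,0,0,0,0,255],[0,0,0,0,0,0,255]]'; python3 -m inch '[[0.9,0,0.5,0,0,0,255],[0,0,0,0,0,0,255],[0,0,0,0,0,0,255]]';python3 -m inch '[[0.9,0,0.5,0,0,0,255],[0,0,0,0,0,0,255],[0,0,0,0,0,0,255]]'; python3 st.py
```

```text
time: 17.12
tcp_pos: [0.5423, -0.2221, 0.0831]
eef_rot: [0.676, 0.538, -0.393, 0.314]
force: [-0.4, -0.6, -2.4]
opening: 0.567
grip_force: 55.0
time: 17.37
tcp_pos: [0.5423, -0.2221, 0.082]
eef_rot: [0.676, 0.538, -0.393, 0.314]
force: [-0.4, 0.5, -2.9]
opening: 0.571
grip_force: 55.0
time: 17.62
tcp_pos: [0.5423, -0.2221, 0.081]
eef_rot: [0.676, 0.538, -0.393, 0.314]
force: [-1.0, -0.4, -2.0]
opening: 0.575
grip_force: 55.0
t 17.6167 head [ 0.0012 -0.001   0.0533] x [ 0.002 -0.001 -1.   ] z [ 0.225  0.974 -0.001] F [-1.  -0.4 -2. ] op 0.575 q [ 0.25  0.75 -0.58  1.69  1.19  1.71 -1.  ]
t 17.62 tcp [ 0.5423 -0.2221  0.081 ] shift [-5.4 -1.3 -3.9] rv [ 0.001  0.001 -0.002] /n [-1.09 -0.26 -0.78] [ 0.0002  0.0002 -0.0004] F [-1.  -0.4 -2. ] open 0.575 grip 55.0
joints [ 0.247  0.753 -0.575  1.692  1.192  1.706 -1.   ]
```

```bash
for i in 1 2 3; do python3 -m inch '[[0.9,0,0.5,0,0,0,255],[0,0,0,0,0,0,255],[0,0,0,0,0,0,255]]' | grep -E "tcp|force:"; done
```

```text
tcp_pos: [0.5423, -0.2222, 0.0808]
force: [-0.3, 2.1, 5.6]
grip_force: 54.9
tcp_pos: [0.5424, -0.2222, 0.0808]
force: [-2.3, 1.7, 12.0]
grip_force: 54.9
tcp_pos: [0.5424, -0.2223, 0.0807]
force: [-4.5, 5.1, 18.8]
grip_force: 54.9
```

The heel is down (contact at TCP z = 0.081). I'll unload, release and withdraw along the fingers.

```bash
python3 -m inch '[[-0.9,0,-0.5,0,0,0,255],[-0.9,0,-0.5,0,0,0,255],[0,0,0,0,0,0,255],[0,0,0,0,0,0,200],[0,0,0,0,0,0,120],[0,0,0,0,0,0,60],[0,0,0,0,0,0,50],[0,0,0,0,0,0,50],[0,0,-5,0,0,0,50],[0,0,-12,0,0,0,50],[0,0,-20,0,0,0,50],[0,0,-20,0,0,0,50],[0,0,-20,0,0,0,50],[-5,0,-15,0,0,0,50],[-10,0,-10,0,0,0,50],[0,0,0,0,0,0,50]]'
python3 - <<'E'
from look import *
Ph=M+[.0012,-.001,.052];Rh=headR(90,-30);look(Ph,Rh)
p,_,_=kin.fit();s=monitor.state();q0=np.array(s["joints"]);print(q0.round(2));log()
for a in(35,40,50):
  r2=grasp2(a);q=q0
  for nm,Pw,Rh_ in[("hov",Ph+[0,0,.13],headR(90,-30)),("re",Ph,headR(90,-30)),("fin",M+[0,0,.018],headR(180,-30))]:
    q,e=kin.ik(*toolpose(Pw,Rh_,r2),q,p);print(a,nm,round(e*1e3,1),q.round(2))
E
```

```text
time: 19.7
tcp_pos: [0.5617, -0.1413, 0.1462]
eef_rot: [0.677, 0.538, -0.392, 0.315]
force: [0.6, 0.3, 0.2]
opening: 0.805
grip_force: 0.0
top 616 275 pct2 [-54.1 -22.1 -15.4] pct98 [ 9.5 25.5 14.9]
  free 219 mean [-50.    0.7   0.6] normal [1.    0.01  0.016] rms 2.13
  back 56 mean [-44.7   5.5  13.1] normal [ 0.012 -0.019  1.   ] rms 1.69
  window 31 mean [-47.5  -1.8 -14.5] normal [0.32  0.015 0.947] rms 1.26
  +y 64 mean [-26.8  23.6   1.6] normal [-0.041  0.999 -0.027] rms 1.6
  -y 26 mean [-48.4 -21.6   0.1] normal [-0.014  0.999 -0.041] rms 1.55
scene 1056 448 pct2 [-53.4 -19.8 -19.9] pct98 [43.3 27.2 11.3]
  free 253 mean [-50.1   3.3  -4.3] normal [ 1.    -0.01  -0.016] rms 2.1
  back 27 mean [-40.    5.7  11.5] normal [ 0.029 -0.03   0.999] rms 0.99
  window 148 mean [-25.8  11.1 -16.8] normal [ 0.025 -0.023  0.999] rms 2.31
  +y 213 mean [-7.1 25.2 -6.2] normal [-0.021  1.    -0.005] rms 1.69
[ 0.15  0.72 -0.62  1.59  1.12  1.85 -0.96]
35 hov 0.0 [ 1.48  0.95 -1.47  1.47  0.33  1.45 -0.13]
35 re 0.0 [ 1.46  1.07 -1.35  1.57  0.44  1.29 -0.08]
35 fin 0.0 [ 0.45  0.98 -0.9   1.67  1.37  1.82 -1.11]
40 hov 0.0 [ 1.49  0.99 -1.47  1.45  0.29  1.46 -0.1 ]
40 re 0.0 [ 1.47  1.12 -1.35  1.54  0.39  1.3  -0.04]
40 fin 0.0 [ 0.51  0.95 -0.94  1.69  1.34  1.76 -1.08]
50 hov 0.0 [ 1.51  1.09 -1.47  1.43  0.21  1.47 -0.05]
50 re 0.0 [ 1.5   1.23 -1.35  1.49  0.31  1.34  0.04]
50 fin 0.0 [ 0.64  0.89 -1.02  1.72  1.27  1.64 -1.01]
```

The head stands upright where expected. I'll raise the tool and work out the swing over to the window side.

```bash
python3 -m inch '[[-10,0,-5,0,0,0,50],[-17,0,-10,0,0,0,50],[-20,0,-11,0,0,0,50],[-20,0,-11,0,0,0,50],[-15,0,-8,0,0,0,50],[-5,0,-3,0,0,0,50],[0,0,0,0,0,0,50]]'
python3 - <<'E'
from h import *
log();Ph=M+[.0012,-.001,.052];Rt=toolpose(Ph+[0,0,.13],headR(90,-30),grasp2(40));plan(line(*Rt),20)
f=line(*Rt);print([(f(u)[0]-Ph).round(3).tolist() for u in(0,.5,1)])
E
```

```text
time: 20.38
tcp_pos: [0.5601, -0.1446, 0.2441]
eef_rot: [0.677, 0.537, -0.393, 0.314]
force: [0.7, 0.0, -0.2]
opening: 0.802
grip_force: 0.0
[[0.2, -0.0, 3.7, 0.0, 0.088, -0.0], [-0.2, -0.0, 3.7, 0.0, 0.088, -0.0], [-0.5, -0.0, 3.7, 0.0, 0.088, -0.0], [-0.8, -0.0, 3.6, 0.0, 0.088, -0.0], [-1.1, -0.0, 3.5, 0.0, 0.088, -0.0], [-1.4, -0.0, 3.4, 0.0, 0.088, -0.0], [-1.7, -0.0, 3.3, 0.0, 0.088, -0.0], [-2.0, -0.0, 3.1, 0.0, 0.088, -0.0], [-2.3, -0.0, 2.9, 0.0, 0.088, -0.0], [-2.5, -0.0, 2.7, 0.0, 0.088, -0.0], [-2.8, -0.0, 2.5, 0.0, 0.088, -0.0], [-3.0, -0.0, 2.3, 0.0, 0.088, -0.0], [-3.2, -0.0, 2.0, 0.0, 0.088, -0.0], [-3.3, -0.0, 1.7, 0.0, 0.088, -0.0], [-3.4, -0.0, 1.4, 0.0, 0.088, -0.0], [-3.6, -0.0, 1.1, 0.0, 0.088, -0.0], [-3.6, -0.0, 0.8, 0.0, 0.088, -0.0], [-3.7, -0.0, 0.5, 0.0, 0.088, -0.0], [-3.7, -0.0, 0.1, 0.0, 0.088, -0.0], [-3.7, -0.0, -0.2, 0.0, 0.088, -0.0]]
[[0.016, 0.068, 0.189], [0.009, 0.038, 0.169], [0.002, 0.007, 0.15]]
```

```bash
python3 -m inch '[[0,0,4,0,0.088,0,50],[0,0,4,0,0.088,0,50],[-1,0,4,0,0.088,0,50],[-1,0,4,0,0.088,0,50],[-1,0,3,0,0.088,0,50],[-1,0,3,0,0.088,0,50],[-2,0,3,0,0.088,0,50],[-2,0,3,0,0.088,0,50],[-2,0,3,0,0.088,0,50],[-2,0,3,0,0.088,0,50],[-3,0,2,0,0.088,0,50],[-3,0,2,0,0.088,0,50],[-3,0,2,0,0.088,0,50],[-3,0,2,0,0.088,0,50],[-3,0,1,0,0.088,0,50],[-4,0,1,0,0.088,0,50],[-4,0,1,0,0.088,0,50],[-4,0,1,0,0.088,0,50],[-4,0,0,0,0.088,0,50],[-4,0,0,0,0.088,0,50]]'
python3 -m inch '[[0,0,0,0,0,0,50],[0,0,0,0,0,0,50]]' >/dev/null
python3 - <<'E'
from look import *
log();Ph=M+[.0012,-.001,.052];go(*toolpose(Ph+[0,0,.13],headR(90,-30),grasp2(40)));go(*toolpose(Ph,headR(90,-30),grasp2(40)),10);look(Ph,headR(90,-30))
E
```

```text
time: 22.05
tcp_pos: [0.5453, -0.2064, 0.2018]
eef_rot: [0.734, 0.583, 0.272, -0.216]
force: [0.0, -0.0, -0.4]
opening: 0.808
grip_force: 0.0
t 22.22 tcp [ 0.545  -0.2065  0.2008] shift [ 2.9  0.7 -2.5] rv [-0.001 -0.008 -0.003] /n [ 2.9   0.68 -2.52] [-0.0008 -0.0079 -0.003 ] F [ 0.3 -0.6  0.4] open 0.805 grip 0.0
joints [ 1.271  0.638 -0.901  1.466 -0.204  1.414  0.256]
t 22.22 tcp [ 0.545  -0.2065  0.2008] shift [-81.4   1.   96.4] rv [-0.001 -0.008 -0.003] /n [-8.14  0.1   9.64] [-0.0001 -0.0008 -0.0003] F [ 0.3 -0.6  0.4] open 0.805 grip 0.0
joints [ 1.271  0.638 -0.901  1.466 -0.204  1.414  0.256]
top 594 250 pct2 [-55.  -22.2 -14.5] pct98 [13.4 25.2 15.9]
  free 205 mean [-50.3  -1.3   1.4] normal [1.    0.027 0.014] rms 2.36
  back 61 mean [-43.9   3.7  13.5] normal [ 0.012 -0.016  1.   ] rms 1.89
  +y 49 mean [-21.7  23.4   5.8] normal [-0.046  0.998 -0.034] rms 1.47
scene 672 131 pct2 [-32.1  23.9 -20.1] pct98 [46.6 27.8  8.9]
  window 56 mean [  3.7  24.1 -16.9] normal [-0.01  -0.097  0.995] rms 2.12
  +y 129 mean [11.8 25.9 -7.8] normal [ 0.004  1.    -0.025] rms 1.02
```

```bash
python3 -m inch '[[-6,0.5,7,0,-0.008,-0.003,50],[-9,0.5,10,0,0,0,50],[-9,0,11,0,0,0,50],[-9,0,11,0,0,0,50],[-9,0,11,0,0,0,50],[-9,0,11,0,0,0,50],[-9,0,11,0,0,0,50],[-9,0,10,0,0,0,50],[-7,0,8,0,0,0,50],[-4,0,5,0,0,0,50],[-2,0,2,0,0,0,50],[0,0,0,0,0,0,50],[0,0,0,0,0,0,50]]'
python3 - <<'E'
from h import *
log();Ph=M+[.0012,-.001,.052];go(*toolpose(Ph,headR(90,-30),grasp2(40)),10)
E
```

```text
time: 23.4
tcp_pos: [0.5475, -0.2064, 0.0763]
eef_rot: [0.734, 0.587, 0.268, -0.212]
force: [0.4, 0.3, 0.0]
opening: 0.807
grip_force: 0.0
t 23.4 tcp [ 0.5475 -0.2064  0.0763] shift [-1.2 -1.7  1.3] rv [0.001 0.001 0.005] /n [-0.12 -0.17  0.13] [0.0001 0.0001 0.0005] F [0.4 0.3 0. ] open 0.807 grip 0.0
joints [ 1.234  0.773 -0.841  1.55  -0.128  1.229  0.332]
```

```bash
python3 -m inch '[[-1,-1.7,1,0,0,0.005,50],[0,0,0,0,0,0,50],[0,0,0,0,0,0,100],[0,0,0,0,0,0,130],[0,0,0,0,0,0,255],[0,0,0,0,0,0,255],[0,0,0,0,0,0,255],[0,0,0,0,0,0,255],[0,0,0,0,0,0,255]]' 55
python3 - <<'E'
from h import *
log();s=monitor.state();P=np.array(s["tcp_pos"]);Q=R.from_quat(s["eef_rot"]);np.savez('g2.npz',P=P,Q=s["eef_rot"])
Ph=M+[.0012,-.001,.052];r2=rel(P,Q,Ph,headR(90,-30));print(r2[0],grasp2(40)[0])
P1=Ph+[0,0,.06]
plan(hp(Ph,90,-30,P1,90,-30,r2),8);plan(hp(P1,90,-30,M+[0,0,.07],180,-30,r2),20)
E
```

```text
time: 24.15
tcp_pos: [0.5456, -0.2062, 0.0746]
eef_rot: [0.736, 0.585, 0.267, -0.213]
force: [0.4, -0.4, 0.3]
opening: 0.572
grip_force: 54.9
[-0.01955358  0.00015451  0.00699236] [-0.01957351  0.          0.00707066]
[[4.8, 0.0, -5.7, 0.0, 0.0, 0.0], [4.8, 0.0, -5.7, 0.0, 0.0, 0.0], [4.8, 0.0, -5.7, 0.0, 0.0, 0.0], [4.8, 0.0, -5.7, 0.0, 0.0, 0.0], [4.8, 0.0, -5.7, 0.0, 0.0, 0.0], [4.8, 0.0, -5.7, 0.0, 0.0, 0.0], [4.8, 0.0, -5.7, 0.0, 0.0, 0.0], [4.8, 0.0, -5.7, 0.0, 0.0, 0.0]]
[[-0.6, -0.1, 3.1, -0.0, -0.079, -0.0], [-0.4, -0.1, 3.2, -0.0, -0.079, -0.0], [-0.3, -0.1, 3.3, -0.0, -0.079, -0.0], [-0.1, -0.1, 3.3, -0.0, -0.079, -0.0], [0.0, -0.1, 3.4, -0.0, -0.079, -0.0], [0.2, -0.1, 3.5, -0.0, -0.079, -0.0], [0.3, -0.1, 3.5, -0.0, -0.079, -0.0], [0.5, -0.1, 3.5, -0.0, -0.079, -0.0], [0.7, -0.1, 3.5, -0.0, -0.079, -0.0], [0.8, -0.1, 3.5, -0.0, -0.079, -0.0], [1.0, -0.1, 3.5, -0.0, -0.079, -0.0], [1.2, -0.1, 3.5, -0.0, -0.079, -0.0], [1.3, -0.1, 3.5, -0.0, -0.079, -0.0], [1.5, -0.1, 3.4, -0.0, -0.079, -0.0], [1.6, -0.1, 3.4, -0.0, -0.079, -0.0], [1.8, -0.1, 3.3, -0.0, -0.079, -0.0], [1.9, -0.1, 3.2, -0.0, -0.079, -0.0], [2.0, -0.1, 3.1, -0.0, -0.079, -0.0], [2.2, -0.1, 3.0, -0.0, -0.079, -0.0], [2.3, -0.1, 2.9, -0.0, -0.079, -0.0]]
```

```bash
python3 -m inch '[[3,0,-4,0,0,0,255],[5,0,-6,0,0,0,255],[5,0,-6,0,0,0,255],[5,0,-6,0,0,0,255],[5,0,-6,0,0,0,255],[5,0,-6,0,0,0,255],[5,0,-6,0,0,0,255],[5,0,-6,0,0,0,255],[1,0,-1,0,0,0,255]]' && python3 -m inch '[[-0.6,0,3,0,-0.079,0,255],[-0.4,0,3,0,-0.079,0,255],[0,0,3,0,-0.079,0,255],[0,0,3,0,-0.079,0,255],[0,0,3.5,0,-0.079,0,255],[0,0,3.5,0,-0.079,0,255],[0.3,0,3.5,0,-0.079,0,255],[0.5,0,3.5,0,-0.079,0,255],[0.7,0,3.5,0,-0.079,0,255],[1,0,3.5,0,-0.079,0,255],[1,0,3.5,0,-0.079,0,255],[1,0,3.5,0,-0.079,0,255],[1.3,0,3.5,0,-0.079,0,255],[1.5,0,3.5,0,-0.079,0,255],[1.6,0,3.4,0,-0.079,0,255],[1.8,0,3.3,0,-0.079,0,255],[2,0,3,0,-0.079,0,255],[2,0,3,0,-0.079,0,255],[2,0,3,0,-0.079,0,255],[2,0,3,0,-0.079,0,255]]'
python3 -m inch '[[0,0,0,0,0,0,255],[0,0,0,0,0,0,255]]'>/dev/null
cat > r2.py <<'E'
from look import *
g=np.load('g2.npz');r2=rel(g['P'],R.from_quat(g['Q']),M+[.0012,-.001,.052],headR(90,-30))
s=monitor.state();Ph,Rh=headnow(r2);print("head",(Ph-M).round(4),"x",Rh.apply([1,0,0]).round(3),"z",Rh.apply([0,0,1]).round(3),"F",np.round(s["force"],1),np.round(s["joints"],2))
go(*toolpose(M+[0,0,.022],headR(180,-30),r2),8)
E
python3 - <<'E'
from r2 import *
log();look(Ph,Rh)
E
```

```text
time: 24.9
tcp_pos: [0.546, -0.2066, 0.1372]
eef_rot: [0.736, 0.585, 0.268, -0.212]
force: [0.4, 0.4, -1.9]
opening: 0.57
grip_force: 54.9
time: 26.57
tcp_pos: [0.5486, -0.1931, 0.0679]
eef_rot: [0.707, 0.563, -0.335, 0.267]
force: [0.1, -0.2, -1.7]
opening: 0.57
grip_force: 54.9
head [0.0009 0.0002 0.0708] x [-0.224 -0.975  0.007] z [-0.005 -0.006 -1.   ] F [-0.2 -1.4 -1.9] [ 0.2   0.67 -0.5   1.7   1.03  1.54 -0.93]
t 26.73 tcp [ 0.5481 -0.1927  0.0667] shift [37.3 -0.6 31.3] rv [-0.001  0.007  0.004] /n [ 4.66 -0.08  3.91] [-0.0002  0.0008  0.0004] F [-0.2 -1.4 -1.9] open 0.572 grip 54.9
joints [ 0.196  0.666 -0.496  1.698  1.028  1.542 -0.934]
top 875 574 pct2 [-48.1 -22.1 -21. ] pct98 [ 47.8  24.9 -10.1]
  free 32 mean [-48.5  -4.  -16.3] normal [ 0.997  0.009 -0.078] rms 1.54
  window 507 mean [ -1.8   0.9 -16.4] normal [-0.003  0.008  1.   ] rms 2.47
  +y 86 mean [ 10.4  22.7 -14.4] normal [-0.01   0.969 -0.245] rms 1.68
  -y 54 mean [  0.2 -21.4 -14.9] normal [0.008 0.966 0.257] rms 1.25
scene 1209 736 pct2 [-44.4 -20.  -20.9] pct98 [53.8 27.   5.4]
  window 613 mean [  5.3   3.2 -16.8] normal [-0.002 -0.005  1.   ] rms 2.18
  +y 209 mean [17.7 24.2 -9.5] normal [-0.017  0.992 -0.125] rms 2.03
  -y 34 mean [ 17.3 -20.7 -16. ] normal [0.003 0.98  0.201] rms 1.06
```

The head is window up and level over the mat. I'll lower it.

```bash
python3 -m inch '[[4,0,4,0,0.007,0.004,255],[6,-0.5,5,0,0,0,255],[6,0,5,0,0,0,255],[6,0,5,0,0,0,255],[6,0,5,0,0,0,255],[5,0,4,0,0,0,255],[4,0,3,0,0,0,255],[0,0,0,0,0,0,255],[0,0,0,0,0,0,255]]' >/dev/null; python3 r2.py; for i in 1 2; do python3 -m inch '[[0.8,0,0.6,0,0,0,255],[0,0,0,0,0,0,255],[0,0,0,0,0,0,255]]' | grep -E "tcp|force:"; done
```

```text
head [ 0.0005 -0.0011  0.0235] x [-0.228 -0.974  0.002] z [ 0.001 -0.003 -1.   ] F [ 0.4 -0.7 -2. ] [ 0.19  0.74 -0.48  1.7   1.06  1.5  -1.  ]
t 27.58 tcp [ 0.5478 -0.1941  0.0195] shift [ 1.8 -0.8  0.2] rv [-0.001  0.002 -0.003] /n [ 0.23 -0.1   0.02] [-0.0001  0.0003 -0.0004] F [ 0.4 -0.7 -2. ] open 0.57 grip 54.9
joints [ 0.187  0.738 -0.479  1.704  1.058  1.497 -0.999]
tcp_pos: [0.548, -0.1942, 0.0191]
force: [-0.0, -0.0, -2.3]
grip_force: 54.9
tcp_pos: [0.5479, -0.1942, 0.0179]
force: [0.7, -1.2, -2.0]
grip_force: 54.9
```

```bash
for i in 1 2 3 4 5; do python3 -m inch '[[0.8,0,0.6,0,0,0,255],[0,0,0,0,0,0,255],[0,0,0,0,0,0,255]]' | grep -E "tcp|force: \["; done
```

```text
tcp_pos: [0.5479, -0.1941, 0.0168]
force: [-1.0, 0.4, -1.9]
tcp_pos: [0.5479, -0.194, 0.0158]
force: [-0.1, 0.6, -2.2]
tcp_pos: [0.5479, -0.194, 0.0147]
force: [0.1, 0.5, -2.7]
tcp_pos: [0.548, -0.194, 0.0144]
force: [-1.9, 1.8, 4.0]
tcp_pos: [0.548, -0.194, 0.0143]
force: [-4.5, 2.9, 11.1]
```

The feet are down at the expected height. I'll unload, release and withdraw.

```bash
python3 -m inch '[[-0.8,0,-0.6,0,0,0,255],[0,0,0,0,0,0,255],[0,0,0,0,0,0,200],[0,0,0,0,0,0,120],[0,0,0,0,0,0,60],[0,0,0,0,0,0,50],[0,0,0,0,0,0,50],[0,0,-5,0,0,0,50],[0,0,-12,0,0,0,50],[0,0,-18,0,0,0,50],[0,0,-20,0,0,0,50],[-5,0,-20,0,0,0,50],[-12,0,-18,0,0,0,50],[-15,0,-15,0,0,0,50],[-15,0,-10,0,0,0,50],[-5,0,-5,0,0,0,50],[0,0,0,0,0,0,50],[0,0,0,0,0,0,50]]'
python3 - <<'E'
from look import *
look(M+[.0005,-.001,.018],headR(180,-30))
# bar and other things
p,d=cams.capture("scene");W=cloud("scene",d)
for n in("top","scene"):
    p,d=cams.capture(n);W=cloud(n,d)
    L=np.stack([(W-tw(155,0,0))@e for e in(EX,EY,EZ)],-1)*1000;m=(np.abs(L[...,0])<30)&(np.abs(L[...,1])<100)&(L[...,2]>12)&(d>0);q=L[m];print(n,"bar",len(q),np.percentile(q,[2,50,98],axis=0).round(1).tolist())
    for nm,c in dict(weight=(.502,-.025),timer=(.606,-.01),tape=(.385,-.024)).items():
        u,v=proj(n,[*c,.02])[0].astype(int);print(nm,W[v-1:v+2,u-1:u+2,2].mean().round(3))
E
```

```text
time: 30.83
tcp_pos: [0.5615, -0.1339, 0.1323]
eef_rot: [0.71, 0.562, -0.331, 0.264]
force: [-0.1, 0.0, 0.4]
opening: 0.802
grip_force: 0.0
top 1046 580 pct2 [-49.9 -23.3 -21.6] pct98 [48.1 24.9 -3.2]
  free 40 mean [-49.4   0.1 -16.6] normal [ 0.951  0.002 -0.31 ] rms 1.81
  window 513 mean [ -3.1   1.  -16.5] normal [-0.004  0.004  1.   ] rms 2.58
  +y 94 mean [  3.4  22.6 -14.6] normal [-0.019  0.978 -0.206] rms 1.71
  -y 55 mean [ -1.5 -21.5 -14.7] normal [ 0.004  1.    -0.019] rms 1.47
scene 1324 723 pct2 [-45.5 -20.2 -20.2] pct98 [53.2 27.2  8.6]
  window 598 mean [  3.7   3.8 -16.3] normal [0.008 0.006 1.   ] rms 2.16
  +y 227 mean [12.7 24.5 -8.9] normal [-0.009  0.994 -0.107] rms 2.24
  -y 38 mean [  0.5 -20.7 -14.4] normal [0.001 0.952 0.305] rms 0.86
top bar 363 [[-13.3, -76.9, 14.0], [0.8, -2.2, 23.0], [17.8, 75.2, 34.4]]
weight 0.544
timer 0.48
tape 0.56
scene bar 355 [[-16.7, -74.7, 12.6], [-3.8, 2.3, 21.2], [15.5, 79.4, 34.1]]
weight 0.028
timer 0.167
tape -0.004
```

The head lies level and window up on the mat, the bar lies flat on the bench, and the gripper is clear.

```bash
python3 -c "
from plant import job
print(job.job_done())"
```

```text
the job is handed in; nothing more can be done
None
```

I handed the job in at about 31 s of the 69 s: the head stands window up and level on the rubber mat and the bar lies flat on the bench, both released. The arm was clear of everything and never seen to touch the other things, but I don't have the judge's verdict.

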